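# Make up the ashing kit and the flask kit in a two-tier carrier

### The arm

A 6-joint arm with a two-finger parallel gripper is mounted at the origin on the work surface. World frame = base frame: x ahead of the robot, y to its left, z up, the work surface at z = 0. Lengths are in m, angles in rad, forces in N, time in s.
With the tool pointing down it reaches from about 0.375 to 0.9 m from the base axis. Payload 3.1 kg.
Tool frame: the origin (TCP) lies at the very end of the fingers, on their centre line; the grasp point (between the pads) lies 19 mm behind it (tcp_to_grasp is the distance from the TCP to the grasp point, in m); z points along the fingers, y is the direction in which the jaws open and shut (so a half turn about z gives the same grasp; the last joint's range is limited). The gripper opens to 85 mm and grips with 20 to 120 N. Pads are 22 mm wide; open, the fingers measure 114 mm over their backs; the gripper's body (76 mm by 85 mm) begins 54 mm behind the grasp point. The pads swing forward as they close: fully open they stand 13 mm farther back than shut.
Start: joints at [1.044, 0.527, 1.433, -0, 1.181, -0.178], TCP at [0.213, 0.588, 0.231] pointing down, gripper open.
Joint ranges: [-3.08, 3.08], [-0.75, 2.2], [0.22, 2.44], [-1.43, 4.57], [0, 2.65], [-2.85, 2.85]. Speed limits (rad/s): [2.79, 2.79, 3.14, 3.14, 3.14, 3.14].

### API

Orientations are given as a unit quaternion [x, y, z, w].
In Python, from station import sense, snapshot, camera_info, sign_off, tcp_to_grasp gives the robot as it stands.
- The arm moves only by the shell command python3 -m inch 'ROWS' [FORCE]. ROWS is JSON, a list of rows, each a list of 3 entries, a list of its own where there are three numbers: the closure, from -1 (fully open) to 1 (shut), so that 0 is half open, then the shift along the tool's x, y, z normalised to -1 to 1, where 1 is 10 cm, then the turn, a rotation vector about the tool's x, y, z normalised to -1 to 1, where 1 is 360 degrees. In form: [[jaw, [dx, dy, dz], [ax, ay, az]], ...]. A call has 1 to 20 rows; each row is the pose to reach, as a shift and turn from the pose commanded when the call began, along the tool's axes at that moment, turning the shorter way round; what a row does not reach only later rows make up. A row lasts 1/10 s, in which the tool goes at most 50 mm and 8.59 degrees, less where a joint would pass 70% of its speed; a pose out of reach is approached as far as the arm can. A call with a number of a shift or a turn outside -1 to 1 is refused whole. A call with a gripper value outside its range is refused whole. The fingers move at their own pace and stop on an object; FORCE is the grip in N (left out, the last holds). Time passes only in rows, so rows that repeat a pose let the fingers close. It gives the time, the measured TCP pose, the force and the opening at its end, in the units of the state.
- sense(): the state, without advancing time (a new reading comes with each control period).
- snapshot(name): name is "scene" or "top"; returns (picture, depth): 400x640x3 uint8, blue, green, red; 400x640 float32, m along the optical axis (not along the pixel's ray), 0 where there is no reading.
- camera_info(name): a dict with "K" (3x3 intrinsics, pixels), "origin" and "orientation" of the camera in the world. Camera axes: x right, y down, z forward; pixel columns grow to the right and rows downward; lengths in m; the calibration is good to about 2 mm. A picture is of the moment at which its call begins. camera_info takes no time and is no camera call.
- sign_off(): hands the job in, once; it reports no verdict.
The state is a dict: "t": time; "q": joint angles; "qd": joint speeds; "tau": joint torques, N m; "tcp_pos": TCP position; "tool_rot": TCP orientation; "force": force on the tool from outside, world axes, zero at the start; "ft_torque": the same for the moment, N m; "finger_gap": opening from 0.0 (shut) to 1.0 (fully open).
Only numpy, scipy, OpenCV 4.12 (cv2) and the standard library are available. Lean on these libraries where they do the work, as an engineer would, in place of code of your own. Each camera call takes 0.05 s, during which the arm holds its last target.

### The job

Make up two kits in the two-tier carrier: first stand the porcelain crucible and the squat amber jar flat in the two bays of the lower tray, one in each, setting them down gently. Then stack the still empty upper tray on the lower one so that its four pins drop fully into the corner sockets, and after that stand the cork ring and the big rubber stopper flat in the two bays of the upper tray, one in each. Leave the tall jar and the small stopper where they are on the bench.

Things in the scene. Friction and masses are not known exactly. Their poses are not given: they have to be found in the camera images.
- lower_tray: Lower tray, fixed: steel plate 152 (x) by 198 (y) mm, floor at z = 8 mm. Origin: centre of underside. 5 mm high lips frame two bays, each 86 (x) by 82 (y) mm, centred at x = 0, y = +48 and -48 mm. Black square sockets at x = +-61, y = +-84 mm: 26 mm wide outside, 15 inside, from z = 30 mm down to the floor at 8. Symmetric under a half turn.
- upper_tray: Upper tray, loose, 0.36-0.56 kg: steel plate, z = 58 to 63 mm (floor), size and bays as the lower tray, on four 10 mm pins at x = +-61, y = +-84 mm, tips tapered to 4 mm. Origin: under the centre, level with pin tips. Black upright grip in the middle: 70 mm along x, 14 mm along y, z = 63 to 105 mm. Seated: origin 8 mm above the lower tray's, axes parallel (or half a turn round).
- crucible: White porcelain crucible, open cup, 44 mm across the rim, narrower at the foot, 38 mm high, about 45 g. It is round about its z axis and stands upright; the origin is the centre of its underside, z up. 
- squat_jar: Squat amber glass jar with a white lid, 48 mm in diameter, 42 mm high, 60 to 130 g. It is round about its z axis and stands upright; the origin is the centre of its underside, z up. 
- cork_ring: Cork ring (flask support), 56 mm outside, 32 mm hole, 28 mm high, 30 g. It is round about its z axis and stands upright; the origin is the centre of its underside, z up. 
- big_stopper: Big black rubber stopper, 44 mm across the top tapering to 38 mm at the foot, 36 mm high, 40 to 85 g. It is round about its z axis and stands upright; the origin is the centre of its underside, z up. 
- tall_jar: Tall amber glass jar with a white lid, 36 mm in diameter, 66 mm high; not part of either kit, to be left alone. It is round about its z axis and stands upright; the origin is the centre of its underside, z up. 
- small_stopper: Small black rubber stopper, 27 mm across the top, 25 mm high; not part of either kit, to be left alone. It is round about its z axis and stands upright; the origin is the centre of its underside, z up. 
There are look-alikes about, which are no part of the job. Leave any pink or red look-alike of the upper_tray alone. What is shaped like the crucible but blue is not meant.

How it is judged:
On the way, in this order (a step that is already met when the one before it is completed fails the run):
1. the crucible and the squat jar stand flat in the two bays of the lower tray, released (x of crucible in the frame of lower_tray between -0.032 and 0.032 m and z of crucible in the frame of lower_tray between 0.004 and 0.0115 m and angle between each of crucible, squat_jar's own z axis and vertical below 0.06 rad and x of squat_jar in the frame of lower_tray between -0.032 and 0.032 m and z of squat_jar in the frame of lower_tray between 0.004 and 0.0115 m and ((y of crucible in the frame of lower_tray between 0.014 and 0.082 m and y of squat_jar in the frame of lower_tray between -0.082 and -0.014 m) or (y of squat_jar in the frame of lower_tray between 0.014 and 0.082 m and y of crucible in the frame of lower_tray between -0.082 and -0.014 m)) and contact force between each of crucible, squat_jar and the fingers below 0.1 N), for 0.2 s.
2. the upper tray, still empty, is seated on the lower one, pins fully in the sockets, and released (x of crucible in the frame of lower_tray between -0.032 and 0.032 m and z of crucible in the frame of lower_tray between 0.004 and 0.0115 m and angle between each of crucible, squat_jar's own z axis and vertical below 0.06 rad and x of squat_jar in the frame of lower_tray between -0.032 and 0.032 m and z of squat_jar in the frame of lower_tray between 0.004 and 0.0115 m and ((y of crucible in the frame of lower_tray between 0.014 and 0.082 m and y of squat_jar in the frame of lower_tray between -0.082 and -0.014 m) or (y of squat_jar in the frame of lower_tray between 0.014 and 0.082 m and y of crucible in the frame of lower_tray between -0.082 and -0.014 m)) and horizontal distance between upper_tray and lower_tray below 0.006 m and z of upper_tray in the frame of lower_tray below 0.0115 m and angle between the y axis of upper_tray and the y axis of lower_tray, either way round below 0.06 rad and angle between upper_tray's own z axis and vertical below 0.03 rad and contact force between upper_tray and the fingers below 0.1 N and z of each of cork_ring, big_stopper in the frame of upper_tray below 0.03 m), for 0.2 s.
At the end, for the whole second after the job is handed in: Crucible and squat jar stand flat, one in each lower bay; cork ring and big stopper likewise in the upper (within 32 mm of the long centre line, 0.06 rad of upright, base within 3.5 mm of the floor); upper tray seated within 3.5 mm of full depth, 6 mm and 0.06 rad; all released, at rest (x of crucible in the frame of lower_tray between -0.032 and 0.032 m and z of crucible in the frame of lower_tray between 0.004 and 0.0115 m and angle between each of crucible, squat_jar, cork_ring, big_stopper's own z axis and vertical below 0.06 rad and x of squat_jar in the frame of lower_tray between -0.032 and 0.032 m and z of squat_jar in the frame of lower_tray between 0.004 and 0.0115 m and ((y of crucible in the frame of lower_tray between 0.014 and 0.082 m and y of squat_jar in the frame of lower_tray between -0.082 and -0.014 m) or (y of squat_jar in the frame of lower_tray between 0.014 and 0.082 m and y of crucible in the frame of lower_tray between -0.082 and -0.014 m)) and horizontal distance between upper_tray and lower_tray below 0.006 m and z of upper_tray in the frame of lower_tray below 0.0115 m and angle between the y axis of upper_tray and the y axis of lower_tray, either way round below 0.06 rad and angle between upper_tray's own z axis and vertical below 0.03 rad and x of cork_ring in the frame of upper_tray between -0.032 and 0.032 m and z of cork_ring in the frame of upper_tray between 0.059 and 0.0665 m and x of big_stopper in the frame of upper_tray between -0.032 and 0.032 m and z of big_stopper in the frame of upper_tray between 0.059 and 0.0665 m and ((y of cork_ring in the frame of upper_tray between 0.014 and 0.082 m and y of big_stopper in the frame of upper_tray between -0.082 and -0.014 m) or (y of big_stopper in the frame of upper_tray between 0.014 and 0.082 m and y of cork_ring in the frame of upper_tray between -0.082 and -0.014 m)) and linear speed of each of crucible, squat_jar, upper_tray, cork_ring, big_stopper below 0.01 m/s); the robot touches nothing.
It fails at once if the tall jar was shifted by more than 30 mm (distance of tall_jar from where it was at the start of the episode above 0.03 m).
It fails at once if the small stopper was shifted by more than 30 mm (distance of small_stopper from where it was at the start of the episode above 0.03 m).
It fails at once if the crucible was set down on the tray with more than 40 N (contact force between crucible and lower_tray above 40 N).
It fails at once if the squat jar was set down on the tray with more than 40 N (contact force between squat_jar and lower_tray above 40 N).
It also fails if it takes over 138 s, if anything falls off the work surface, if the arm or the gripper's body presses on something with over 40 N, if the wrist force passes 120 N, or if a joint passes its speed limit or range.

## Working session

There is one attempt and no reset: what is moved stays moved. The work goes in short steps, Python scripts to look and compute and a shell command to move; the robot and the scene stay as the last step left them, time stands still between calls to the robot, and variables do not carry over. Pictures are saved under pics/ and viewed, and the job is handed in when it is done.

```bash
mkdir -p pics; ls; python3 - <<'E'
from station import *
import cv2
s=sense()
for k in s: print(k,s[k])
for n in("scene","top"):
    p,d=snapshot(n); cv2.imwrite(f"pics/{n}0.png",p); c=camera_info(n); print(n,c)
print(tcp_to_grasp)
E
```

```text
pics
t 0.0
q [ 1.04451799e+00  5.28453857e-01  1.43387076e+00  1.79384045e-05
  1.18139389e+00 -1.78477301e-01]
qd [-2.90904290e-04  9.27473972e-04 -2.48700505e-04  4.66452854e-04
  4.59029334e-04  9.58171258e-05]
tau [ 7.39064162e-04 -4.42338717e+01 -1.78026634e+01 -2.50006462e-05
  8.35172483e-03 -6.43607876e-06]
tcp_pos [0.21261865 0.58698295 0.23035121]
tool_rot [ 1.73028608e-01  9.84916225e-01 -9.94751446e-04 -3.74632574e-04]
force [0.42588527 0.68430649 0.10641719]
ft_torque [-0.00688851 -0.00823305  0.0229882 ]
finger_gap 0.9966740531539878
scene {'K': array([[508.03173702,   0.        , 319.51511127],
       [  0.        , 508.03173702, 200.12193953],
       [  0.        ,   0.        ,   1.        ]]), 'origin': array([ 1.09323965, -0.40743141,  0.86316241]), 'orientation': array([ 0.8172448 ,  0.44989246, -0.16719765, -0.31898692])}
top {'K': array([[414.9735943 ,   0.        , 319.17470756],
       [  0.        , 414.9735943 , 201.46250373],
       [  0.        ,   0.        ,   1.        ]]), 'origin': array([ 0.30981659, -0.01172601,  1.06694326]), 'orientation': array([-0.69539686,  0.71346543, -0.0527203 ,  0.06790334])}
0.0187
```

View pics/scene0.png

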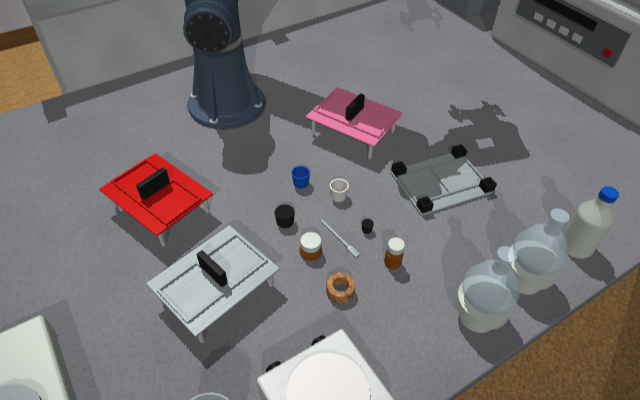

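View pics/top0.png

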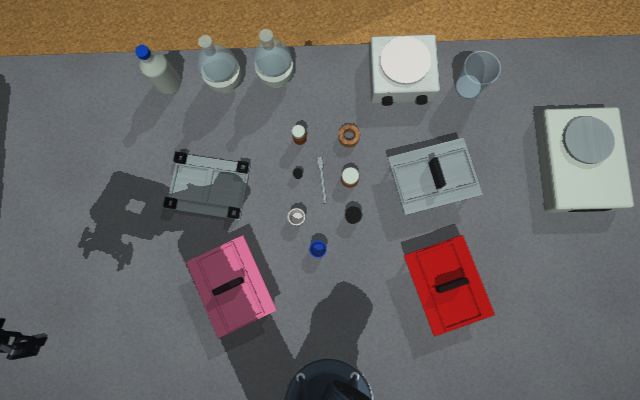

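The scene picture shows the crucible at (339,190), blue look-alike (301,177), squat jar (311,246), big stopper (285,216), cork ring (341,288), tall jar (395,252), small stopper (367,226), and three trays on pins. These are steel at (213,275), red at (157,190) and pink at (354,115). The lower tray is at (443,181). In the top view: crucible (297,216), squat jar (350,177), cork (349,135), big stopper (353,214), steel upper tray (435,176), lower tray (207,187). White, not blue, fits the crucible, and steel, not red or pink, fits the upper tray. I'll confirm with an enlarged crop.

```bash
cat > h.py <<'E'
import numpy as np, cv2
from scipy.spatial.transform import Rotation as R
from station import *
def cast(n,u,v,z):
    c=camera_info(n);d=R.from_quat(c["orientation"]).apply(np.linalg.inv(c["K"])@[u,v,1.]);o=c["origin"]
    return o+d*(z-o[2])/d[2]
def proj(n,P):
    c=camera_info(n);p=R.from_quat(c["orientation"]).inv().apply(np.array(P)-c["origin"])@c["K"].T
    return p[...,:2]/p[...,2:]
def pt(n,d,u,v):
    c=camera_info(n);return c["origin"]+R.from_quat(c["orientation"]).apply(np.linalg.inv(c["K"])@[u,v,1.]*d)
E
python3 - <<'E'
import cv2
from h import *
p=cv2.imread("pics/top0.png")
cv2.imwrite("pics/c1.png",cv2.resize(p[110:270,155:375],None,fx=3.6,fy=3.6,interpolation=cv2.INTER_CUBIC))
cv2.imwrite("pics/c2.png",cv2.resize(p[125:225,370:500],None,fx=5.5,fy=5.5,interpolation=cv2.INTER_CUBIC))
for n,u,v,z in [("cruc",297,216,.038),("jar",350,177,.042),("cork",349,135,.028),("big",353,214,.036),("grip",437,173,.105),("low",207,187,.03)]: print(n,cast("top",u,v,z).round(3))
E
```

```text
cruc [0.452 0.065 0.038]
jar [ 0.547 -0.071  0.042]
cork [ 0.663 -0.073  0.028]
big [ 0.454 -0.076  0.036]
grip [ 0.537 -0.273  0.105]
low [0.535 0.296 0.03 ]
```

View pics/c1.png

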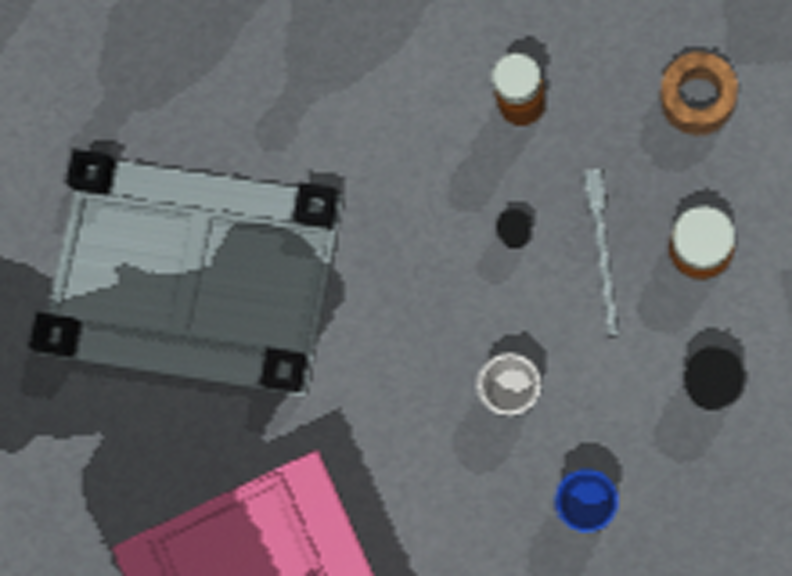

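View pics/c2.png

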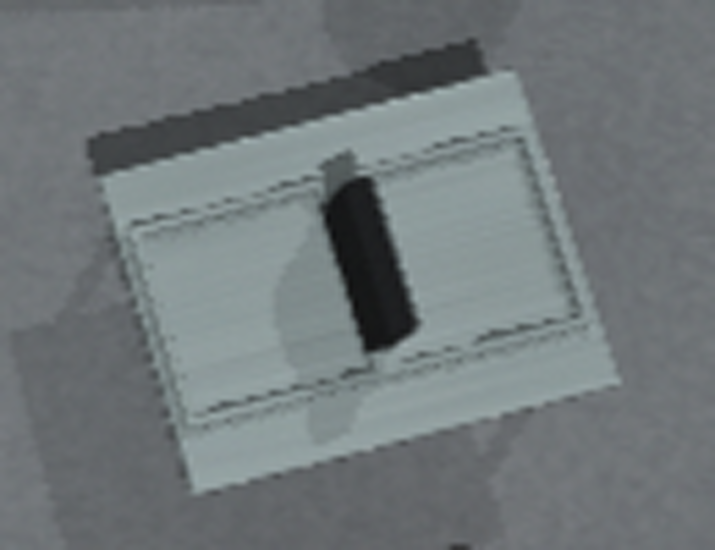

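Confirmed: the white open cup at crop (510,383) is the crucible (the blue one at (587,500) is not), and the steel tray with black grip is the upper tray. The lower tray's four sockets are at crop (92,172), (317,205), (55,334), (284,370). Next I'll measure precisely.

```bash
cat > m.py <<'E'
from h import *
def cloud(n):
    p,d=snapshot(n);c=camera_info(n)
    v,u=np.mgrid[:400,:640];r=np.stack([u,v,np.ones_like(u)],-1)@np.linalg.inv(c["K"]).T
    return p,d,c["origin"]+R.from_quat(c["orientation"]).apply((r*d[...,None]).reshape(-1,3)).reshape(400,640,3)
def near(W,x,y,r): return np.hypot(W[...,0]-x,W[...,1]-y)<r
def topface(W,x,y,r,z,tol=.006):
    "mask of points near x,y at height z; enclosing circle of their xy"
    m=near(W,x,y,r)&(abs(W[...,2]-z)<tol)
    P=W[m]; c,R_=cv2.minEnclosingCircle(P[:,:2].astype(np.float32)); return np.array(c),R_,P[:,2].mean(),m.sum()
E
python3 - <<'E'
from m import *
for n in("top","scene"):
    p,d,W=cloud(n); np.save(f"W_{n}.npy",W)
    print(n,"bench z",np.median(W[near(W,.45,-.0,.03)][:,2]).round(4))
    for nm,x,y,r,z in [("cruc",.452,.065,.032,.038),("jar",.547,-.071,.035,.042),("cork",.663,-.073,.04,.028),("big",.454,-.076,.032,.036),("tall",.66,.055,.03,.066),("small",.56,.06,.03,.025),("blue",.38,.01,.035,.038)]:
        c,rr,zz,k=topface(W,x,y,r,z); print(nm,c.round(4),round(rr,4),zz.round(4),k)
    b=p.max(2)<60
    # sockets
    m=near(W,.535,.296,.15)&b&(abs(W[...,2]-.03)<.005)
    k,l,st,ce=cv2.connectedComponentsWithStats(m.astype(np.uint8))
    for i in range(1,k):
        if st[i,4]>20:
            P=W[l==i]; print(" sock",st[i,4],ce[i].round(1),cv2.minAreaRect(P[:,:2].astype(np.float32)),P[:,2].mean().round(4))
    m=near(W,.537,-.273,.08)&(abs(W[...,2]-.105)<.004); P=W[m]
    print(" grip",m.sum(),cv2.minAreaRect(P[:,:2].astype(np.float32)),P[:,2].mean())
    m=near(W,.537,-.273,.15)&(abs(W[...,2]-.064)<.006); P=W[m]
    print(" plate",m.sum(),cv2.minAreaRect(P[:,:2].astype(np.float32)),P[:,2].mean())
E
```

```text
top bench z -0.0008
cruc [0.4518 0.0668] 0.0216 0.0364 72
jar [ 0.5526 -0.0724] 0.0216 0.0413 218
cork [ 0.6653 -0.0736] 0.028 0.0269 243
big [ 0.4531 -0.0765] 0.0216 0.0353 224
tall [0.6663 0.0567] 0.0172 0.065 136
small [0.5672 0.0631] 0.0129 0.024 78
blue [0.3698 0.0148] 0.0217 0.0369 70
 sock 76 [179.  156.5] ((0.6183952689170837, 0.3722381889820099), (0.028483320027589798, 0.02579890564084053), 80.56405639648438) 0.0292
 sock 74 [242.  165.9] ((0.5883769989013672, 0.20630203187465668), (0.026663022115826607, 0.026263751089572906), 78.74636840820312) 0.0289
 sock 80 [169.  201.9] ((0.4986543655395508, 0.39371535181999207), (0.027294570580124855, 0.025949547067284584), 79.3991928100586) 0.0292
 sock 78 [233.1 212. ] ((0.4685385823249817, 0.22823075950145721), (0.026836330071091652, 0.02595476433634758), 82.43458557128906) 0.0291
 grip 168 ((0.5415212512016296, -0.2784235179424286), (0.07030389457941055, 0.01535513810813427), 12.160601615905762) 0.10420421788040406
 plate 4463 ((0.5416206121444702, -0.27869826555252075), (0.15219295024871826, 0.19865626096725464), 13.08768081665039
[... 446 characters left out ...]
6) 0.0278
 sock 83 [399.1 166.5] ((0.46992263197898865, 0.22970804572105408), (0.027388544753193855, 0.028801171109080315), 81.31163787841797) 0.0279
 sock 82 [488.  182.2] ((0.6194387078285217, 0.37277087569236755), (0.02847912348806858, 0.02790229022502899), 77.6125259399414) 0.0277
 sock 87 [425.3 202. ] ((0.5896442532539368, 0.20697098970413208), (0.028276272118091583, 0.028802206739783287), 77.85099029541016) 0.028
 grip 239 ((0.5426313281059265, -0.2776566445827484), (0.06952894479036331, 0.014421194791793823), 14.214941024780273) 0.10357998770583875
 plate 6756 ((0.5425401329994202, -0.2774556279182434), (0.15376394987106323, 0.1981440633535385), 13.52784252166748) 0.06218381286157723
```

```bash
cat > nav.py <<'E'
# prints the shift (units of 10 cm, tool axes) and turn (units of 360 deg) to a target x y z [psi deg of jaw axis]
import sys; from h import *
s=sense(); Rt=R.from_quat(s["tool_rot"]); y=Rt.as_matrix()[:,1]; psi=np.degrees(np.arctan2(y[1],y[0]))
a=list(map(float,sys.argv[1:])); 
print("t %.1f tcp %s psi %.2f q1 %.2f q6 %.2f F %s gap %.3f tilt %.2fdeg"%(s["t"],s["tcp_pos"].round(4),psi,s["q"][0],s["q"][5],s["force"].round(1),s["finger_gap"],np.degrees(np.arccos(-Rt.as_matrix()[2,2]))))
if a:
    print("shift",(Rt.inv().apply(np.array(a[:3])-s["tcp_pos"])/.1).round(3))
    if len(a)>3:
        d=(a[3]-psi+180)%360-180
        M=np.column_stack([[np.sin(np.radians(a[3])),-np.cos(np.radians(a[3])),0],[np.cos(np.radians(a[3])),np.sin(np.radians(a[3])),0],[0,0,-1]])
        M[:,0]=np.cross(M[:,1],M[:,2])
        print("turn",(( Rt.inv()*R.from_matrix(M)).as_rotvec()/(2*np.pi)).round(4))
E
python3 nav.py .4525 .067 .12 -10.2
```

```text
t 0.2 tcp [0.2128 0.5872 0.2307] psi 70.07 q1 1.04 q6 -0.18 F [-0.1 -0.3 -1.2] gap 1.001 tilt 0.08deg
shift [-4.027 -4.072  1.111]
turn [-2.00e-04  1.00e-04  2.23e-01]
```

```bash
python3 -m inch '[[-1,[-0.5,-0.5,0],[0,0,0]],[-1,[-1,-1,0],[0,0,0]],[-1,[-1,-1,0],[0,0,0]],[-1,[-1,-1,0],[0,0,0]]]'
python3 -m inch '[[-1,[-0.5,-0.5,0],[0,0,0]],[-1,[-1,-1,0],[0,0,0]],[-1,[-1,-1,0],[0,0,0]],[-1,[-1,-1,0],[0,0,0]]]'
python3 -m inch '[[-1,[-0.5,-0.5,0],[0,0,0]],[-1,[-1,-1,0],[0,0,0]],[-1,[-1,-1,0],[0,0,0]],[-1,[-1,-1,0],[0,0,0]]]'
python3 -m inch '[[-1,[-1,-1,0],[0,0,0.22]],[-1,[-1,-1,0],[0,0,0.223]],[-1,[-1,-1,0],[0,0,0.223]],[-1,[-1,-1,0],[0,0,0.223]],[-1,[-1,-1,0],[0,0,0.223]],[-1,[-1,-1,0],[0,0,0.223]],[-1,[-1,-1,0],[0,0,0.223]],[-1,[-1,-1,0],[0,0,0.223]],[-1,[-1,-1,0],[0,0,0.223]],[-1,[-1,-1,0],[0,0,0.223]],[-1,[-1,-1,0],[0,0,0.223]]]'
python3 nav.py .4525 .067 .10 -10.2
```

```text
t: 0.6
tcp_pos: [0.2738, 0.4552, 0.231]
tool_rot: [0.175, 0.985, -0.002, -0.0]
force: [-0.9, 0.8, 0.5]
finger_gap: 1.0
t: 1.0
tcp_pos: [0.3344, 0.3286, 0.2313]
tool_rot: [0.176, 0.984, -0.001, 0.0]
force: [-0.7, 1.8, -0.3]
finger_gap: 1.0
t: 1.4
tcp_pos: [0.3957, 0.2012, 0.2316]
tool_rot: [0.176, 0.984, 0.0, 0.001]
force: [0.0, 0.4, 0.7]
finger_gap: 0.998
t: 2.5
tcp_pos: [0.4529, 0.077, 0.2313]
tool_rot: [0.767, 0.642, 0.0, -0.0]
force: [0.7, 0.3, -0.5]
finger_gap: 1.003
t 2.5 tcp [0.4529 0.077  0.2313] psi -10.10 q1 -0.08 q6 0.10 F [ 0.7  0.3 -0.5] gap 1.003 tilt 0.05deg
shift [-0.101  0.013  1.313]
turn [ 0.     -0.0001  0.0003]
```

```bash
python3 -m inch '[[-1,[-0.1,0.01,0.5],[0,0,0]],[-1,[-0.1,0.01,1],[0,0,0]],[-1,[-0.1,0.01,1],[0,0,0]]]'
python3 -m inch '[[-1,[0,0,0.4],[0,0,0]],[-1,[0,0,0.7],[0,0,0]],[-1,[0,0,0.9],[0,0,0]],[-1,[0,0,1],[0,0,0]],[-1,[0,0,1],[0,0,0]]]'
python3 nav.py .4525 .067 .007 -10.2
```

```text
t: 2.8
tcp_pos: [0.4474, 0.0664, 0.1257]
tool_rot: [0.767, 0.642, -0.005, -0.006]
force: [-0.4, -0.0, -0.3]
finger_gap: 0.999
t: 3.3
tcp_pos: [0.4527, 0.0656, 0.0318]
tool_rot: [0.767, 0.642, 0.0, 0.0]
force: [-0.0, -0.3, 0.6]
finger_gap: 1.004
t 3.3 tcp [0.4527 0.0656 0.0318] psi -10.15 q1 -0.10 q6 0.08 F [-0.  -0.3  0.6] gap 1.004 tilt 0.04deg
shift [ 0.013 -0.004  0.248]
turn [ 0.0001 -0.      0.0001]
```

```bash
python3 -m inch '[[-1,[0.01,0,0.15],[0,0,0]],[-1,[0.01,0,0.25],[0,0,0]],[-1,[0.01,0,0.25],[0,0,0]],[0.9,[0.01,0,0.25],[0,0,0]],[0.9,[0.01,0,0.25],[0,0,0]],[0.9,[0.01,0,0.25],[0,0,0]],[0.9,[0.01,0,0.25],[0,0,0]],[0.9,[0.01,0,0.25],[0,0,0]],[0.9,[0.01,0,0.25],[0,0,0]],[0.9,[0.01,0,0.25],[0,0,0]]]' 25
python3 nav.py
```

```text
t: 4.3
tcp_pos: [0.4524, 0.0661, 0.0071]
tool_rot: [0.767, 0.641, 0.0, 0.0]
force: [-0.5, 0.2, 5.5]
finger_gap: 0.498
t 4.3 tcp [0.4524 0.0661 0.0071] psi -10.21 q1 -0.10 q6 0.08 F [-0.5  0.2  5.5] gap 0.498 tilt 0.07deg
```

```bash
python3 -m inch '[[0.9,[0,0,-0.2],[0,0,0]],[0.9,[0,0,-0.5],[0,0,0]],[0.9,[0,0,-0.9],[0,0,0]],[0.9,[0,0,-0.9],[0,0,0]]]'
python3 - <<'E'
from m import *
p,d,W=cloud("scene"); cv2.imwrite("pics/s1.png",cv2.resize(p[80:300,200:520],None,fx=2.4,fy=2.4))
E
python3 nav.py .5525 .3477 .097 -10.2
```

```text
t: 4.7
tcp_pos: [0.4548, 0.066, 0.1002]
tool_rot: [0.767, 0.641, 0.003, 0.003]
force: [0.2, -0.5, -1.4]
finger_gap: 0.502
t 4.8 tcp [0.4537 0.0661 0.0985] psi -10.20 q1 -0.10 q6 0.08 F [ 0.3 -0.  -0.7] gap 0.497 tilt 0.34deg
shift [2.947 0.473 0.02 ]
turn [ 0.001  -0.0001 -0.    ]
```

View pics/s1.png

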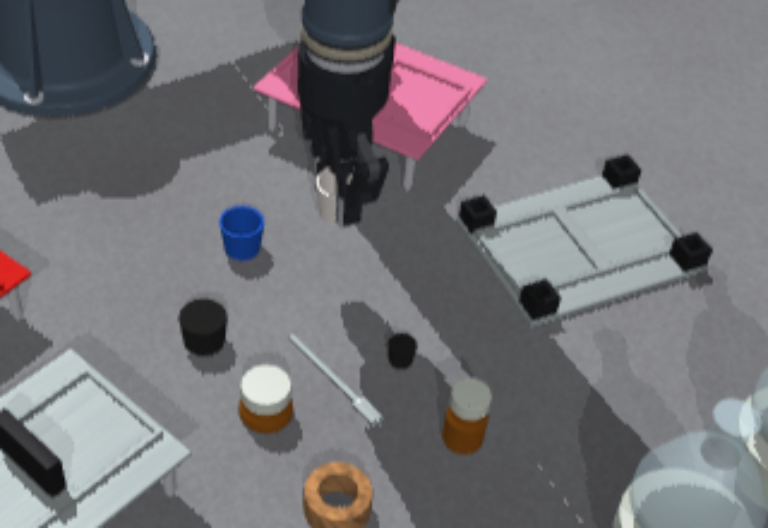

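The crop shows the crucible upright between the fingers at (328,195). Next I'll carry it to the far bay.

```bash
python3 -m inch '[[0.9,[0.3,0.05,0],[0,0,0]],[0.9,[0.65,0.1,0],[0,0,0]],[0.9,[1,0.16,0],[0,0,0]],[0.9,[1,0.16,0],[0,0,0]]]'
python3 -m inch '[[0.9,[0.3,0.05,0],[0,0,0]],[0.9,[0.65,0.1,0],[0,0,0]],[0.9,[1,0.16,0],[0,0,0]],[0.9,[1,0.16,0],[0,0,0]]]'
python3 -m inch '[[0.9,[0.3,0.05,0],[0,0,0]],[0.9,[0.65,0.1,0],[0,0,0]],[0.9,[0.93,0.15,0],[0,0,0]],[0.9,[0.93,0.15,0],[0,0,0]],[0.9,[0.93,0.15,0],[0,0,0]]]'
python3 nav.py .5525 .3477 .017 -10.2
```

```text
t: 5.15
tcp_pos: [0.4869, 0.1648, 0.0954]
tool_rot: [0.766, 0.643, 0.001, 0.0]
force: [0.9, -1.1, -0.1]
finger_gap: 0.496
t: 5.55
tcp_pos: [0.5203, 0.2601, 0.0953]
tool_rot: [0.766, 0.643, 0.001, 0.0]
force: [-0.1, -0.5, 0.2]
finger_gap: 0.496
t: 6.05
tcp_pos: [0.5489, 0.3449, 0.0948]
tool_rot: [0.767, 0.642, -0.002, -0.0]
force: [-0.8, 1.0, -1.5]
finger_gap: 0.493
t 6.0 tcp [0.5489 0.3449 0.0948] psi -10.18 q1 0.39 q6 0.57 F [-0.8  1.  -1.5] gap 0.493 tilt 0.23deg
shift [0.036 0.033 0.777]
turn [-0.0005  0.0004  0.0001]
```

```bash
python3 -m inch '[[0.9,[0.03,0.03,0.2],[0,0,0]],[0.9,[0.03,0.03,0.45],[0,0,0]],[0.9,[0.03,0.03,0.65],[0,0,0]],[0.9,[0.03,0.03,0.72],[0,0,0]],[0.9,[0.03,0.03,0.76],[0,0,0]],[0.9,[0.03,0.03,0.77],[0,0,0]],[0.9,[0.03,0.03,0.77],[0,0,0]]]'
python3 nav.py .5525 .3477 .016 -10.2
```

```text
t: 6.75
tcp_pos: [0.5543, 0.3484, 0.0201]
tool_rot: [0.767, 0.641, 0.001, 0.0]
force: [-1.0, 0.6, -0.9]
finger_gap: 0.495
t 6.8 tcp [0.5543 0.3484 0.0201] psi -10.23 q1 0.39 q6 0.57 F [-1.   0.6 -0.9] gap 0.495 tilt 0.07deg
shift [-0.011 -0.016  0.041]
turn [ 0.0002 -0.0001 -0.0001]
```

```bash
python3 -m inch '[[0.9,[-0.01,-0.02,0.02],[0,0,0]],[0.9,[-0.01,-0.02,0.04],[0,0,0]],[0.9,[-0.01,-0.02,0.04],[0,0,0]]]'
python3 nav.py .5525 .3477 .016 -10.2
```

```text
t: 7.05
tcp_pos: [0.5514, 0.348, 0.0154]
tool_rot: [0.767, 0.642, -0.0, 0.0]
force: [-0.8, 0.9, -1.0]
finger_gap: 0.496
t 7.0 tcp [0.5514 0.348  0.0154] psi -10.19 q1 0.39 q6 0.57 F [-0.8  0.9 -1. ] gap 0.496 tilt 0.00deg
shift [-0.001  0.011 -0.006]
turn [-0.  0.  0.]
```

```bash
python3 -m inch '[[0.2,[0,0,0],[0,0,0]],[-0.3,[0,0,0],[0,0,0]],[-0.7,[0,0,0],[0,0,0]],[-0.7,[0,0,0],[0,0,0]],[-0.7,[0,0,-0.05],[0,0,0]],[-0.9,[0,0,-0.3],[0,0,0]],[-1,[0,0,-0.8],[0,0,0]],[-1,[0,0,-1],[0,0,0]],[-1,[0,0,-1],[0,0,0]]]'
python3 nav.py .5535 -.0715 .115 -10.2
```

```text
t: 7.95
tcp_pos: [0.5544, 0.3492, 0.12]
tool_rot: [0.767, 0.641, 0.004, 0.001]
force: [-0.1, 0.4, 0.6]
finger_gap: 0.998
t 8.0 tcp [0.5544 0.3492 0.12  ] psi -10.20 q1 0.39 q6 0.57 F [-0.1  0.4  0.6] gap 0.998 tilt 0.52deg
shift [-4.143  0.736  0.035]
turn [ 0.0012 -0.0008  0.    ]
```

```bash
python3 -m inch '[[-1,[-0.5,0.09,0],[0,0,0]],[-1,[-1,0.18,0],[0,0,0]],[-1,[-1,0.18,0],[0,0,0]]]'
python3 -m inch '[[-1,[-0.5,0.09,0],[0,0,0]],[-1,[-1,0.18,0],[0,0,0]],[-1,[-1,0.18,0],[0,0,0]]]'
python3 -m inch '[[-1,[-0.5,0.09,0],[0,0,0]],[-1,[-1,0.18,0],[0,0,0]],[-1,[-1,0.18,0],[0,0,0]]]'
python3 - <<'E'
from m import *
L=np.array([.544,.3005]);th=np.radians(-10.2);M=np.array([[np.cos(th),-np.sin(th)],[np.sin(th),np.cos(th)]])
for n in("top","scene"):
    p,d,W=cloud(n); cv2.imwrite(f"pics/{n}2.png",p)
    c,r,z,k=topface(W,.5525,.3477,.035,.046,.006); print(n,c,r,z,k,(c-L)@M)
    c,r,z,k=topface(W,.553,-.0715,.035,.042); print("jar",n,c,r,z,k)
p=cv2.imread("pics/top2.png");cv2.imwrite("pics/c3.png",cv2.resize(p[130:240,150:270],None,fx=5,fy=5))
E
python3 nav.py .5535 -.0715 .115 -10.2
```

```text
t: 8.25
tcp_pos: [0.5502, 0.2412, 0.1141]
tool_rot: [0.769, 0.64, -0.003, -0.0]
force: [0.5, 0.1, -0.2]
finger_gap: 0.998
t: 8.55
tcp_pos: [0.5512, 0.1402, 0.1144]
tool_rot: [0.769, 0.639, -0.001, -0.0]
force: [-0.0, 0.2, -0.1]
finger_gap: 1.0
t: 8.85
tcp_pos: [0.5522, 0.039, 0.1147]
tool_rot: [0.769, 0.639, -0.0, 0.0]
force: [1.0, 0.3, -0.5]
finger_gap: 1.003
top [0. 0.] 0.0 nan 0 [-0.48218845 -0.39208488]
jar top [ 0.55289531 -0.07225884] 0.021626239642500877 0.04118253208215977 221
scene [0.55271965 0.34914517] 0.02296164631843567 0.04287720738361705 86 [-3.24741664e-05  4.94204841e-02]
jar scene [ 0.5534122  -0.07113168] 0.022741207852959633 0.04022692167750279 293
t 8.9 tcp [0.5515 0.0428 0.1148] psi -10.37 q1 -0.12 q6 0.06 F [-0.4  0.3  0.7] gap 1.000 tilt 0.08deg
shift [-1.121  0.225 -0.003]
turn [-0.0002 -0.0001 -0.0005]m.py:10: RuntimeWarning: Mean of empty slice.
  P=W[m]; c,R_=cv2.minEnclosingCircle(P[:,:2].astype(np.float32)); return np.array(c),R_,P[:,2].mean(),m.sum()
  ret = ret.dtype.type(ret / rcount)
```

View pics/c3.png

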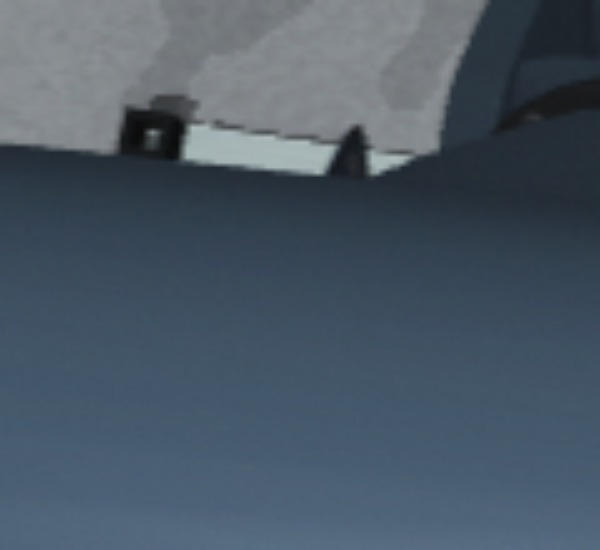

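The arm hides the tray in the top view, but the scene view puts the crucible at (0, 0.049) in the tray frame with its rim at the right height. Now the jar.

```bash
python3 -m inch '[[-1,[-0.5,0.1,0],[0,0,0]],[-1,[-1,0.22,0.1],[0,0,0]],[-1,[-1,0.22,0.3],[0,0,0]],[-1,[-1,0.22,0.3],[0,0,0]]]'
python3 nav.py .5535 -.0718 .008 -10.2
```

```text
t: 9.35
tcp_pos: [0.5541, -0.0581, 0.0831]
tool_rot: [0.767, 0.641, -0.001, -0.002]
force: [-1.4, 0.0, 0.1]
finger_gap: 1.001
t 9.3 tcp [ 0.5541 -0.0581  0.0831] psi -10.25 q1 -0.31 q6 -0.13 F [-1.4  0.   0.1] gap 1.001 tilt 0.31deg
shift [-0.137  0.023  0.751]
turn [-0.0008 -0.0002 -0.0001]
```

```bash
python3 -m inch '[[-1,[-0.13,0.01,0],[0,0,0]],[-1,[-0.13,0.01,0.25],[0,0,0]],[-1,[-0.13,0.01,0.5],[0,0,0]],[-1,[-0.13,0.01,0.7],[0,0,0]],[-1,[-0.13,0.01,0.74],[0,0,0]],[-1,[-0.13,0.01,0.74],[0,0,0]]]'
python3 nav.py .5535 -.0718 .008 -10.2
```

```text
t: 9.95
tcp_pos: [0.5542, -0.0711, 0.0115]
tool_rot: [0.767, 0.642, -0.0, -0.0]
force: [-0.5, -0.7, 0.3]
finger_gap: 1.001
t 9.9 tcp [ 0.5542 -0.0711  0.0115] psi -10.10 q1 -0.33 q6 -0.15 F [-0.5 -0.7  0.3] gap 1.001 tilt 0.03deg
shift [-0.008 -0.006  0.035]
turn [-0.0001 -0.      0.0003]
```

```bash
python3 -m inch '[[-1,[0,0,0.01],[0,0,0]],[0.9,[0,0,0.01],[0,0,0]],[0.9,[0,0,0.01],[0,0,0]],[0.9,[0,0,0.01],[0,0,0]],[0.9,[0,0,0.01],[0,0,0]],[0.9,[0,0,0.01],[0,0,0]],[0.9,[0,0,0.01],[0,0,0]],[0.9,[0,0,0.01],[0,0,0]]]' 35
python3 nav.py
python3 -m inch '[[0.9,[0,0,-0.2],[0,0,0]],[0.9,[0,0,-0.5],[0,0,0]],[0.9,[0,0,-0.9],[0,0,0]],[0.9,[0,0,-1],[0,0,0]],[0.9,[0,0,-1],[0,0,0]]]'
python3 nav.py .5355 .2533 .105 -10.2
```

```text
t: 10.75
tcp_pos: [0.5539, -0.0722, 0.0113]
tool_rot: [0.767, 0.641, -0.0, -0.0]
force: [-0.3, 0.4, 6.1]
finger_gap: 0.497
t 10.8 tcp [ 0.5539 -0.0722  0.0113] psi -10.21 q1 -0.33 q6 -0.15 F [-0.3  0.4  6.1] gap 0.497 tilt 0.02deg
t: 11.25
tcp_pos: [0.5554, -0.0725, 0.1122]
tool_rot: [0.767, 0.641, 0.001, 0.002]
force: [1.2, 0.3, -1.3]
finger_gap: 0.5
t 11.2 tcp [ 0.5554 -0.0725  0.1122] psi -10.21 q1 -0.33 q6 -0.15 F [ 1.2  0.3 -1.3] gap 0.500 tilt 0.26deg
shift [ 3.172 -0.774  0.067]
turn [ 0.0007  0.0001 -0.    ]
```

```bash
python3 - <<'E'
from m import *
p,d,W=cloud("scene"); cv2.imwrite("pics/s3.png",cv2.resize(p[120:320,200:520],None,fx=2.4,fy=2.4))
E
```

```text
(no output)
```

View pics/s3.png

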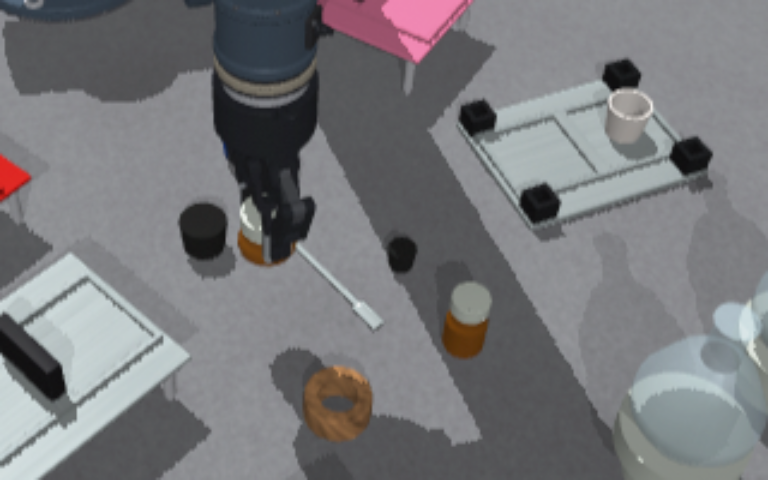

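The crop shows the jar held, raised to (265,225) from its bench spot of about (266,302), and the crucible standing in the far bay at (628,115).

```bash
python3 -m inch '[[0.9,[0.3,-0.08,0],[0,0,0]],[0.9,[0.65,-0.16,0],[0,0,0]],[0.9,[1,-0.24,0],[0,0,0]],[0.9,[1,-0.24,0],[0,0,0]]]'
python3 -m inch '[[0.9,[0.3,-0.08,0],[0,0,0]],[0.9,[0.65,-0.16,0],[0,0,0]],[0.9,[1,-0.24,0],[0,0,0]],[0.9,[1,-0.24,0],[0,0,0]]]'
python3 -m inch '[[0.9,[0.3,-0.08,0],[0,0,0]],[0.9,[0.65,-0.16,0],[0,0,0]],[0.9,[1,-0.24,0],[0,0,0]],[0.9,[1.0,-0.24,0],[0,0,0]],[0.9,[1.0,-0.24,0],[0,0,0]]]'
python3 nav.py .5355 .2533 .020 -10.2
```

```text
t: 11.7
tcp_pos: [0.5454, 0.0345, 0.1081]
tool_rot: [0.766, 0.643, -0.002, -0.003]
force: [0.1, -0.9, -0.8]
finger_gap: 0.5
t: 12.1
tcp_pos: [0.5407, 0.1362, 0.1085]
tool_rot: [0.766, 0.643, -0.001, -0.001]
force: [0.2, -0.0, -0.1]
finger_gap: 0.497
t: 12.6
tcp_pos: [0.5358, 0.2353, 0.1089]
tool_rot: [0.767, 0.642, -0.001, -0.0]
force: [-0.3, -0.4, -0.8]
finger_gap: 0.501
t 12.6 tcp [0.5358 0.2353 0.1089] psi -10.13 q1 0.22 q6 0.40 F [-0.3 -0.4 -0.8] gap 0.501 tilt 0.15deg
shift [ 0.178 -0.033  0.889]
turn [-0.0003  0.0003  0.0002]
```

```bash
python3 -m inch '[[0.9,[0.15,-0.03,0],[0,0,0]],[0.9,[0.17,-0.03,0.25],[0,0,0]],[0.9,[0.17,-0.03,0.5],[0,0,0]],[0.9,[0.17,-0.03,0.7],[0,0,0]],[0.9,[0.17,-0.03,0.8],[0,0,0]],[0.9,[0.17,-0.03,0.84],[0,0,0]],[0.9,[0.17,-0.03,0.84],[0,0,0]]]'
python3 nav.py .5355 .2533 .020 -10.2
```

```text
t: 13.3
tcp_pos: [0.5368, 0.2528, 0.0261]
tool_rot: [0.767, 0.641, -0.0, -0.0]
force: [-0.8, -0.9, -0.2]
finger_gap: 0.498
t 13.3 tcp [0.5368 0.2528 0.0261] psi -10.25 q1 0.25 q6 0.43 F [-0.8 -0.9 -0.2] gap 0.498 tilt 0.02deg
shift [ 0.003 -0.013  0.061]
turn [-0.0001  0.     -0.0001]
```

```bash
python3 -m inch '[[0.9,[0,-0.01,0.03],[0,0,0]],[0.9,[0,-0.01,0.06],[0,0,0]],[0.9,[0,-0.01,0.06],[0,0,0]],[0.9,[0,-0.01,0.06],[0,0,0]]]'
python3 nav.py .5355 .2533 .0195 -10.2
```

```text
t: 13.7
tcp_pos: [0.5358, 0.2534, 0.0207]
tool_rot: [0.767, 0.641, 0.0, 0.0]
force: [0.5, -0.0, -0.7]
finger_gap: 0.507
t 13.7 tcp [0.5358 0.2534 0.0207] psi -10.20 q1 0.25 q6 0.43 F [ 0.5 -0.  -0.7] gap 0.507 tilt 0.04deg
shift [-0.002 -0.002  0.012]
turn [ 0.0001 -0.     -0.    ]
```

```bash
python3 -m inch '[[0.9,[0,0,0.01],[0,0,0]],[0.9,[0,0,0.01],[0,0,0]],[0.2,[0,0,0.01],[0,0,0]],[-0.3,[0,0,0.01],[0,0,0]],[-0.7,[0,0,0.01],[0,0,0]],[-0.7,[0,0,0],[0,0,0]],[-0.7,[0,0,-0.05],[0,0,0]],[-0.9,[0,0,-0.3],[0,0,0]],[-1,[0,0,-0.8],[0,0,0]],[-1,[0,0,-1],[0,0,0]],[-1,[0,0,-1],[0,0,0]]]'
python3 nav.py .542 -.278 .19 -10.2
```

```text
t: 14.8
tcp_pos: [0.5382, 0.2541, 0.1245]
tool_rot: [0.767, 0.641, 0.004, 0.002]
force: [-0.2, 0.7, 0.8]
finger_gap: 1.004
t 14.8 tcp [0.5382 0.2541 0.1245] psi -10.20 q1 0.25 q6 0.43 F [-0.2  0.7  0.8] gap 1.004 tilt 0.49deg
shift [-5.228  0.985 -0.666]
turn [ 0.0012 -0.0006 -0.    ]
```

```bash
python3 -m inch '[[-1,[-0.5,0.09,-0.1],[0,0,0]],[-1,[-1,0.19,-0.3],[0,0,0]],[-1,[-1,0.19,-0.3],[0,0,0]]]'
python3 -m inch '[[-1,[-0.5,0.09,-0.1],[0,0,0]],[-1,[-1,0.19,-0.2],[0,0,0]],[-1,[-1,0.19,-0.2],[0,0,0]]]'
python3 -m inch '[[-1,[-0.5,0.09,0],[0,0,0]],[-1,[-1,0.19,0],[0,0,0]],[-1,[-1,0.19,0],[0,0,0]]]'
python3 -m inch '[[-1,[-0.5,0.09,0],[0,0,0]],[-1,[-1,0.19,0],[0,0,0]],[-1,[-1,0.19,0],[0,0,0]]]'
python3 -m inch '[[-1,[-0.5,0.09,0],[0,0,0.05]],[-1,[-1,0.19,0],[0,0,0.185]],[-1,[-1,0.19,0],[0,0,0.185]],[-1,[-1,0.19,0],[0,0,0.185]],[-1,[-1,0.19,0],[0,0,0.185]],[-1,[-1,0.19,0],[0,0,0.185]],[-1,[-1,0.19,0],[0,0,0.185]],[-1,[-1,0.19,0],[0,0,0.185]],[-1,[-1,0.19,0],[0,0,0.185]],[-1,[-1,0.19,0],[0,0,0.185]]]'
python3 nav.py .542 -.278 .12 -76.7
python3 - <<'E'
from m import *
L=np.array([.544,.3005]);th=np.radians(-10.2);M=np.array([[np.cos(th),-np.sin(th)],[np.sin(th),np.cos(th)]])
for n in("top","scene"):
    p,d,W=cloud(n); cv2.imwrite(f"pics/{n}4.png",p)
    for x,y,z in((.5525,.3477,.046),(.5355,.2533,.05)):
        m=near(W,x,y,.035)&(abs(W[...,2]-z)<.006)
        if m.sum()>10:
            c,r,zz,k=topface(W,x,y,.035,z,.006); print(n,c,r,zz,k,(c-L)@M)
p=cv2.imread("pics/scene4.png");cv2.imwrite("pics/c4.png",cv2.resize(p[120:300,140:520],None,fx=2.1,fy=2.1))
E
```

```text
t: 15.1
tcp_pos: [0.537, 0.1477, 0.151]
tool_rot: [0.768, 0.64, -0.0, 0.001]
force: [0.6, -0.2, -0.5]
finger_gap: 1.002
t: 15.4
tcp_pos: [0.5385, 0.0455, 0.1706]
tool_rot: [0.769, 0.639, 0.0, 0.001]
force: [0.8, 0.6, 0.3]
finger_gap: 0.995
t: 15.7
tcp_pos: [0.5394, -0.0564, 0.1696]
tool_rot: [0.769, 0.639, -0.0, 0.001]
force: [-0.9, -0.2, 0.5]
finger_gap: 1.0
t: 16.0
tcp_pos: [0.5408, -0.1581, 0.1697]
tool_rot: [0.769, 0.64, 0.0, 0.001]
force: [0.3, 0.1, 0.1]
finger_gap: 0.998
t: 17.0
tcp_pos: [0.5406, -0.2539, 0.1696]
tool_rot: [0.993, 0.117, -0.0, -0.001]
force: [-0.5, -0.5, 0.9]
finger_gap: 1.0
t 17.0 tcp [ 0.5406 -0.2539  0.1696] psi -76.61 q1 -0.63 q6 0.71 F [-0.5 -0.5  0.9] gap 1.000 tilt 0.10deg
shift [-0.042  0.238  0.496]
turn [-0.0002  0.0001  0.0003]
top [0.55158347 0.34824544] 0.022121595218777657 0.0442303481672069 82 [-0.00099137  0.04833377]
top [0.53578675 0.25276196] 0.021781595423817635 0.04933440342422322 225 [ 0.00037023 -0.04843801]
scene [0.55266452 0.34849659] 0.023468822240829468 0.04293380552685912 85 [2.81179285e-05 4.87723832e-02]
scene [0.53674984 0.25411907] 0.022727452218532562 0.04773026391922358 217 [ 0.00107778 -0.0469318 ]
```

View pics/c4.png

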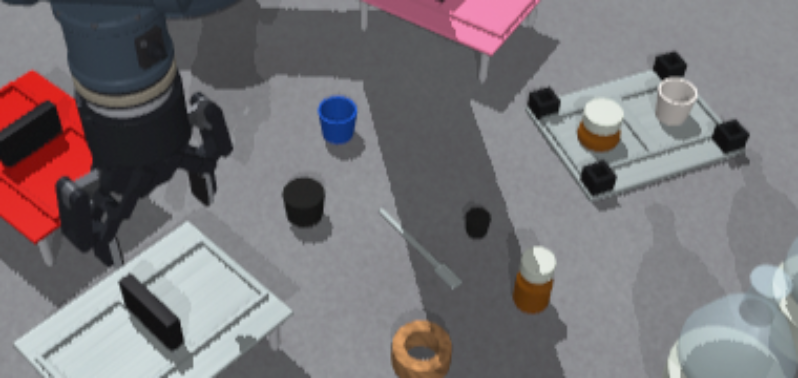

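View pics/top4.png

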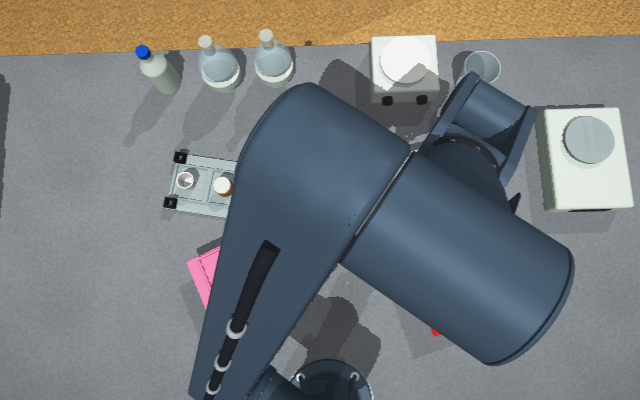

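Both items stand upright in the lower bays: jar at crop (601,123), crucible at (676,100). Measured in the tray frame they are at (0,±0.048). Next I'll grip the upper tray.

```bash
python3 -m inch '[[-1,[-0.04,0.23,0],[0,0,0]],[-1,[-0.04,0.24,0.2],[0,0,0]],[-1,[-0.04,0.24,0.5],[0,0,0]],[-1,[-0.04,0.24,0.7],[0,0,0]],[-1,[-0.04,0.24,0.85],[0,0,0]],[-1,[-0.04,0.24,0.9],[0,0,0]],[-1,[-0.04,0.24,0.9],[0,0,0]]]'
python3 nav.py .542 -.278 .074 -76.7
```

```text
t: 17.8
tcp_pos: [0.5419, -0.2796, 0.0798]
tool_rot: [0.993, 0.115, -0.0, -0.0]
force: [-0.7, 0.5, 0.0]
finger_gap: 0.998
t 17.8 tcp [ 0.5419 -0.2796  0.0798] psi -76.78 q1 -0.66 q6 0.68 F [-0.7  0.5  0. ] gap 0.998 tilt 0.06deg
shift [ 0.005 -0.016  0.058]
turn [-0.0001  0.0001 -0.0002]
```

```bash
python3 -m inch '[[-1,[0,-0.01,0.06],[0,0,0]],[-1,[0,-0.01,0.06],[0,0,0]],[0,[0,-0.01,0.06],[0,0,0]],[0.3,[0,-0.01,0.06],[0,0,0]],[0.6,[0,-0.01,0.06],[0,0,0]],[1,[0,-0.01,0.06],[0,0,0]],[1,[0,-0.01,0.06],[0,0,0]],[1,[0,-0.01,0.06],[0,0,0]],[1,[0,-0.01,0.06],[0,0,0]],[1,[0,-0.01,0.06],[0,0,0]],[1,[0,-0.01,0.06],[0,0,0]],[1,[0,-0.01,0.06],[0,0,0]]]' 100
python3 nav.py
```

```text
t: 19.0
tcp_pos: [0.5419, -0.279, 0.0747]
tool_rot: [0.993, 0.115, 0.0, 0.0]
force: [-1.1, 1.0, 5.6]
finger_gap: 0.144
t 19.0 tcp [ 0.5419 -0.279   0.0747] psi -76.81 q1 -0.66 q6 0.68 F [-1.1  1.   5.6] gap 0.144 tilt 0.02deg
```

```bash
python3 -m inch '[[1,[0,0,-0.1],[0,0,0]],[1,[0,0,-0.3],[0,0,0]],[1,[0,0,-0.6],[0,0,0]],[1,[0,0,-0.9],[0,0,0]],[1,[0,0,-1],[0,0,0]],[1,[0,0,-1],[0,0,0]]]'
python3 - <<'E'
from m import *
p,d,W=cloud("scene"); cv2.imwrite("pics/s5.png",p)
E
python3 nav.py .544 .3005 .22 -100.2
```

```text
t: 19.6
tcp_pos: [0.5424, -0.2793, 0.1753]
tool_rot: [0.993, 0.115, 0.001, 0.001]
force: [-0.7, -0.6, -3.7]
finger_gap: 0.147
t 19.6 tcp [ 0.5414 -0.2786  0.1738] psi -76.81 q1 -0.66 q6 0.68 F [-0.2 -0.3 -5.1] gap 0.149 tilt 0.03deg
shift [ 1.347 -5.633 -0.46 ]
turn [-0.0001  0.0001  0.065 ]
```

View pics/s5.png

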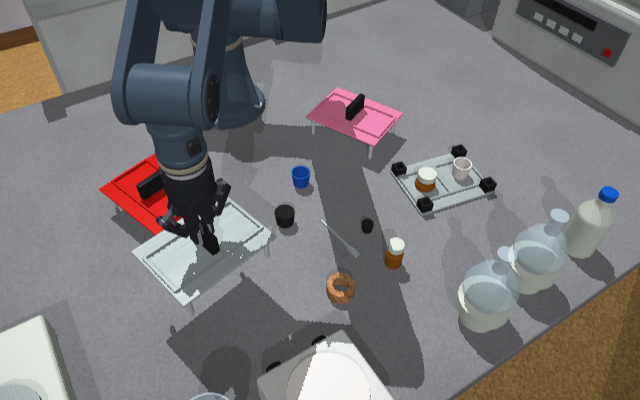

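The picture shows the steel tray held level at (205,250), clear of the bench. Next I'll raise it a bit and carry it across.

```bash
python3 -m inch '[[1,[0,-0.1,-0.3],[0,0,0]],[1,[0.1,-0.4,-0.46],[0,0,0]],[1,[0.17,-0.7,-0.46],[0,0,0]],[1,[0.24,-1,-0.46],[0,0,0]],[1,[0.24,-1,-0.46],[0,0,0]]]'
python3 -m inch '[[1,[0.08,-0.3,0],[0,0,0]],[1,[0.16,-0.65,0],[0,0,0]],[1,[0.24,-1,0],[0,0,0]],[1,[0.24,-1,0],[0,0,0]]]'
python3 -m inch '[[1,[0.08,-0.3,0],[0,0,0]],[1,[0.16,-0.65,0],[0,0,0]],[1,[0.24,-1,0],[0,0,0]],[1,[0.24,-1,0],[0,0,0]]]'
python3 -m inch '[[1,[0.08,-0.3,0],[0,0,0]],[1,[0.16,-0.65,0],[0,0,0]],[1,[0.24,-1,0],[0,0,0]],[1,[0.24,-1,0],[0,0,0]]]'
python3 -m inch '[[1,[0.08,-0.3,0],[0,0,0.01]],[1,[0.16,-0.65,0],[0,0,0.025]],[1,[0.24,-1,0],[0,0,0.04]],[1,[0.24,-1,0],[0,0,0.055]],[1,[0.24,-1,0],[0,0,0.065]],[1,[0.24,-1,0],[0,0,0.065]]]'
python3 nav.py .544 .3005 .15 -100.2
```

```text
t: 20.15
tcp_pos: [0.5397, -0.1709, 0.2177]
tool_rot: [0.993, 0.117, -0.003, -0.003]
force: [-0.0, 0.3, -4.5]
finger_gap: 0.145
t: 20.55
tcp_pos: [0.5404, -0.0688, 0.218]
tool_rot: [0.993, 0.117, -0.003, -0.002]
force: [0.9, -0.2, -5.0]
finger_gap: 0.145
t: 20.95
tcp_pos: [0.5418, 0.033, 0.2184]
tool_rot: [0.993, 0.117, -0.002, -0.001]
force: [-0.3, -1.6, -3.8]
finger_gap: 0.147
t: 21.35
tcp_pos: [0.5433, 0.1352, 0.2188]
tool_rot: [0.993, 0.117, -0.001, -0.001]
force: [-0.6, -1.3, -3.8]
finger_gap: 0.144
t: 21.95
tcp_pos: [0.5445, 0.234, 0.2188]
tool_rot: [0.996, -0.089, -0.001, 0.001]
force: [-1.0, -0.5, -4.0]
finger_gap: 0.144
t 21.9 tcp [0.5445 0.234  0.2188] psi -100.21 q1 0.22 q6 1.97 F [-1.  -0.5 -4. ] gap 0.144 tilt 0.16deg
shift [-0.121 -0.655  0.687]
turn [ 0.0003  0.0003 -0.    ]
```

```bash
python3 -m inch '[[1,[-0.05,-0.3,0],[0,0,0]],[1,[-0.12,-0.64,0.1],[0,0,0]],[1,[-0.12,-0.65,0.35],[0,0,0]],[1,[-0.12,-0.65,0.6],[0,0,0]],[1,[-0.12,-0.65,0.68],[0,0,0]],[1,[-0.12,-0.65,0.68],[0,0,0]],[1,[-0.12,-0.65,0.68],[0,0,0]]]'
python3 nav.py .544 .3005 .15 -100.2
python3 - <<'E'
from m import *
L=np.array([.544,.3005]);th=np.radians(-10.2);M=np.array([[np.cos(th),-np.sin(th)],[np.sin(th),np.cos(th)]])
for n in("top","scene"):
    p,d,W=cloud(n); cv2.imwrite(f"pics/{n}6.png",p)
    sat=p.max(2).astype(int)-p.min(2)
    m=near(W,.544,.3005,.16)&(abs(W[...,2]-.139)<.008)&(p.max(2)>90)
    P=W[m]; print(n,m.sum(),cv2.minAreaRect(P[:,:2].astype(np.float32)),np.percentile(P[:,2],[10,50,90]))
    A=np.c_[P[:,:2]-L,np.ones(len(P))]; print("plane",np.linalg.lstsq(A,P[:,2],rcond=None)[0])
    cv2.imwrite(f"pics/{n}6m.png",m*255)
p=cv2.imread("pics/scene6.png");cv2.imwrite("pics/c6.png",cv2.resize(p[60:260,340:560],None,fx=3,fy=3))
p=cv2.imread("pics/top6.png");cv2.imwrite("pics/c6t.png",cv2.resize(p[120:280,130:330],None,fx=3,fy=3))
E
```

```text
t: 22.65
tcp_pos: [0.5453, 0.3008, 0.1528]
tool_rot: [0.996, -0.089, 0.001, -0.0]
force: [1.2, -0.2, -4.0]
finger_gap: 0.146
t 22.6 tcp [0.5453 0.3008 0.1528] psi -100.24 q1 0.32 q6 2.07 F [ 1.2 -0.2 -4. ] gap 0.146 tilt 0.07deg
shift [-0.012  0.005  0.028]
turn [-0.0001 -0.0002 -0.0001]
top 2634 ((0.5412262678146362, 0.27437645196914673), (0.14838628470897675, 0.15189743041992188), 79.6858139038086) [0.13821207 0.14037178 0.1433075 ]
plane [ 0.00088951 -0.00493402  0.14039751]
scene 3440 ((0.5471410155296326, 0.30113348364830017), (0.20203523337841034, 0.15505117177963257), 80.06942749023438) [0.13793833 0.13993311 0.14315399]
plane [0.00130836 0.0012122  0.14022101][ WARN:0@1.003] global loadsave.cpp:1063 imwrite_ Unsupported depth image for selected encoder is fallbacked to CV_8U.
```

View pics/c6.png

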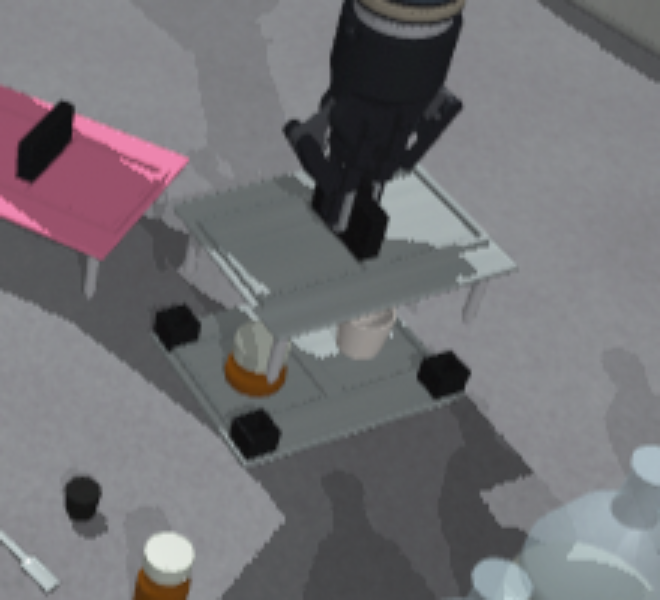

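View pics/c6t.png

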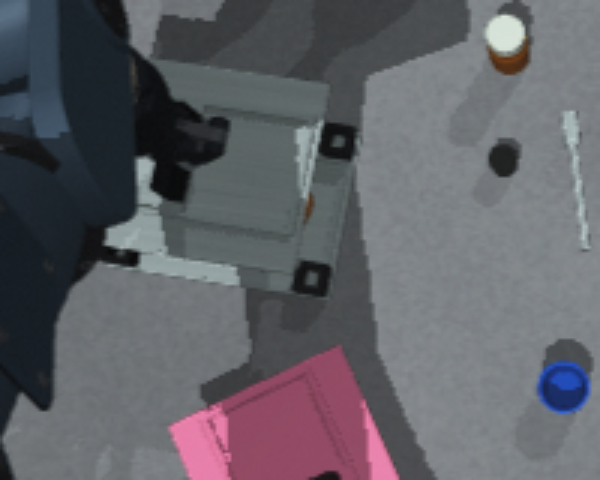

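The tray hangs level, its plate above the lower tray with pins near the sockets, at crop (278,355) and (475,300). I'll do one robust centre check before lowering.

```bash
python3 - <<'E'
from m import *
L=np.array([.5447,.3009]);th=np.radians(-10.2);M=np.array([[np.cos(th),-np.sin(th)],[np.sin(th),np.cos(th)]])
p,d,W=cloud("scene")
m=near(W,.544,.3005,.16)&(abs(W[...,2]-.139)<.008)&(p.max(2)>70)
m=cv2.morphologyEx(m.astype(np.uint8),cv2.MORPH_OPEN,np.ones((3,3)))>0
P=(W[m][:,:2]-L)@M
def ed(a,b,lim,f):
    o=[]
    for c in np.arange(-lim,lim,.008):
        s=P[abs(P[:,b]-c)<.004][:,a]
        if len(s): o.append(f(s))
    return np.array(o).round(4)
print("xmin",ed(0,1,.085,np.min)); print("xmax",ed(0,1,.085,np.max))
print("ymin",ed(1,0,.065,np.min)); print("ymax",ed(1,0,.065,np.max))
E
python3 nav.py
```

```text
xmin [-0.0731 -0.0733 -0.0736 -0.0721 -0.072  -0.0731 -0.0718 -0.0738 -0.0718
 -0.0729 -0.0722 -0.0736 -0.0765  0.0223  0.0125  0.0044 -0.0028 -0.0241
 -0.035  -0.0368 -0.0442 -0.0418]
xmax [0.0793 0.0785 0.0783 0.0796 0.0786 0.078  0.0782 0.0782 0.077  0.0797
 0.0787 0.0785 0.079  0.0799 0.0777 0.079  0.0788 0.08   0.0793 0.0785
 0.0785 0.0784]
ymin [-0.0995 -0.0995 -0.099  -0.0984 -0.099  -0.0986 -0.1    -0.0974 -0.0983
 -0.0985 -0.1006 -0.0991 -0.0993 -0.0994 -0.0992 -0.0997 -0.0988]
ymax [0.0142 0.0122 0.0083 0.0951 0.0945 0.0936 0.0898 0.0943 0.095  0.094
 0.0949 0.0912 0.0941 0.094  0.0942 0.098  0.0964]
t 22.8 tcp [0.5455 0.3014 0.1538] psi -100.22 q1 0.33 q6 2.07 F [ 0.8 -0.4 -5.1] gap 0.144 tilt 0.18deg
```

```bash
python3 -m inch '[[1,[-0.02,0,0.1],[0,0,0]],[1,[-0.025,0,0.25],[0,0,0]],[1,[-0.025,0,0.35],[0,0,0]],[1,[-0.025,0,0.4],[0,0,0]],[1,[-0.025,0,0.42],[0,0,0]],[1,[-0.025,0,0.42],[0,0,0]]]'
python3 nav.py
python3 - <<'E'
from m import *
p,d,W=cloud("scene");cv2.imwrite("pics/c7.png",cv2.resize(p[100:230,360:520],None,fx=4.5,fy=4.5,interpolation=cv2.INTER_CUBIC))
E
```

```text
t: 23.4
tcp_pos: [0.5419, 0.3019, 0.1102]
tool_rot: [0.996, -0.089, -0.0, 0.0]
force: [0.1, -0.7, -4.4]
finger_gap: 0.148
t 23.4 tcp [0.5419 0.3019 0.1102] psi -100.20 q1 0.33 q6 2.08 F [ 0.1 -0.7 -4.4] gap 0.148 tilt 0.00deg
```

View pics/c7.png

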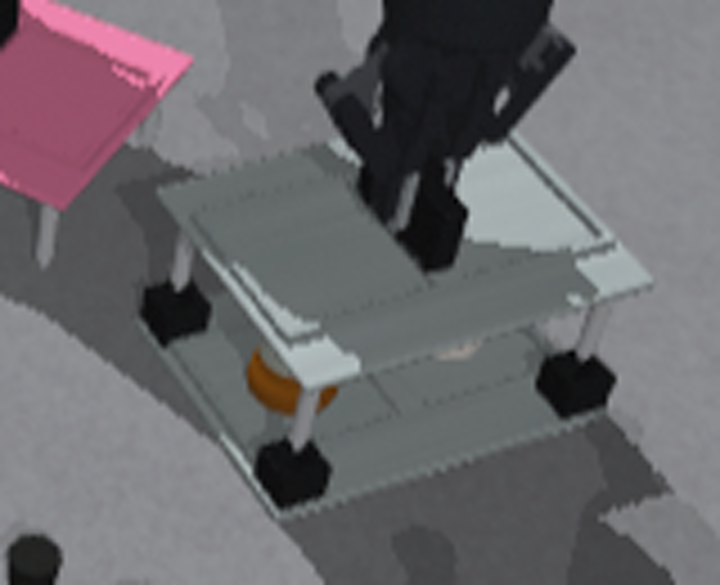

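Pins stand just above the socket mouths at crop (300,445), (180,290) and (580,350), about 1 mm too far in +y. I'll correct that and lower with a force check.

```bash
python3 -m inch '[[1,[0.005,0.012,0],[0,0,0]],[1,[0.005,0.012,0.03],[0,0,0]],[1,[0.005,0.012,0.07],[0,0,0]],[1,[0.005,0.012,0.11],[0,0,0]],[1,[0.005,0.012,0.13],[0,0,0]],[1,[0.005,0.012,0.13],[0,0,0]]]'
python3 nav.py
```

```text
t: 24.05
tcp_pos: [0.5417, 0.3004, 0.0967]
tool_rot: [0.996, -0.089, -0.001, 0.0]
force: [0.3, -0.3, -4.2]
finger_gap: 0.145
t 24.1 tcp [0.5417 0.3004 0.0967] psi -100.21 q1 0.33 q6 2.08 F [ 0.3 -0.3 -4.2] gap 0.145 tilt 0.07deg
```

Pins are 8 mm in with no contact force. Continue to full depth (TCP about 0.083).

```bash
python3 -m inch '[[1,[0,0,0.03],[0,0,0]],[1,[0,0,0.06],[0,0,0]],[1,[0,0,0.09],[0,0,0]],[1,[0,0,0.11],[0,0,0]],[1,[0,0,0.13],[0,0,0]],[1,[0,0,0.13],[0,0,0]]]'
python3 nav.py
```

```text
t: 24.65
tcp_pos: [0.5419, 0.3005, 0.084]
tool_rot: [0.996, -0.089, -0.0, 0.0]
force: [0.9, 0.5, -4.3]
finger_gap: 0.144
t 24.6 tcp [0.5419 0.3005 0.084 ] psi -100.21 q1 0.33 q6 2.08 F [ 0.9  0.5 -4.3] gap 0.144 tilt 0.04deg
```

```bash
python3 -m inch '[[1,[0,0,0.01],[0,0,0]],[1,[0,0,0.015],[0,0,0]],[1,[0,0,0.015],[0,0,0]]]'
python3 nav.py
python3 -m inch '[[0.6,[0,0,0],[0,0,0]],[0.3,[0,0,0],[0,0,0]],[0,[0,0,0],[0,0,0]],[-0.5,[0,0,0],[0,0,0]],[-0.5,[0,0,0],[0,0,0]],[-0.5,[0,0,-0.1],[0,0,0]],[-0.5,[0,0,-0.4],[0,0,0]],[-1,[0,0,-0.8],[0,0,0]],[-1,[0,0,-0.8],[0,0,0]]]'
python3 nav.py .454 -.076 .16 -10.2
```

```text
t: 24.95
tcp_pos: [0.5422, 0.3006, 0.0829]
tool_rot: [0.996, -0.089, 0.0, -0.0]
force: [-1.0, -0.3, -3.4]
finger_gap: 0.145
t 24.9 tcp [0.5422 0.3006 0.0829] psi -100.21 q1 0.33 q6 2.08 F [-1.  -0.3 -3.4] gap 0.145 tilt 0.01deg
t: 25.85
tcp_pos: [0.546, 0.302, 0.1692]
tool_rot: [0.996, -0.089, 0.006, -0.003]
force: [0.2, 0.7, 0.5]
finger_gap: 1.002
t 25.9 tcp [0.546  0.302  0.1692] psi -100.20 q1 0.33 q6 2.08 F [0.2 0.7 0.5] gap 1.002 tilt 0.72deg
shift [-0.237  3.884  0.065]
turn [ 0.0006 -0.0021 -0.25  ]
```

```bash
python3 -m inch '[[-1,[-0.03,0.5,0],[0,0,0]],[-1,[-0.06,1,0],[0,0,0]],[-1,[-0.06,1,0],[0,0,0]]]'
python3 -m inch '[[-1,[-0.03,0.5,0],[0,0,0]],[-1,[-0.06,1,0],[0,0,0]],[-1,[-0.06,1,0],[0,0,0]]]'
python3 -m inch '[[-1,[-0.03,0.5,0],[0,0,0]],[-1,[-0.06,1,0],[0,0,0]],[-1,[-0.06,1,0],[0,0,0]]]'
python3 -m inch '[[-1,[-0.06,0.5,0],[0,0,-0.02]],[-1,[-0.06,0.88,0],[0,0,-0.25]],[-1,[-0.06,0.88,0],[0,0,-0.25]],[-1,[-0.06,0.88,0],[0,0,-0.25]],[-1,[-0.06,0.88,0],[0,0,-0.25]],[-1,[-0.06,0.88,0],[0,0,-0.25]],[-1,[-0.06,0.88,0],[0,0,-0.25]],[-1,[-0.06,0.88,0],[0,0,-0.25]],[-1,[-0.06,0.88,0],[0,0,-0.25]],[-1,[-0.06,0.88,0],[0,0,-0.25]],[-1,[-0.06,0.88,0],[0,0,-0.25]],[-1,[-0.06,0.88,0],[0,0,-0.25]]]'
python3 - <<'E'
from m import *
L=np.array([.544,.3005]);th=np.radians(-10.2);M=np.array([[np.cos(th),-np.sin(th)],[np.sin(th),np.cos(th)]])
for n in("top","scene"):
    p,d,W=cloud(n); cv2.imwrite(f"pics/{n}8.png",p)
    m=near(W,.544,.3005,.15)&(abs(W[...,2]-.072)<.007);P=W[m]
    print(n,m.sum(),cv2.minAreaRect(P[:,:2].astype(np.float32)),np.median(P[:,2]),"plane",np.linalg.lstsq(np.c_[P[:,:2]-L,np.ones(len(P))],P[:,2],rcond=None)[0].round(4))
    for nm,x,y,z in(("big",.454,-.076,.036),("cork",.666,-.073,.028)):
        m=near(W,x,y,.04)&(abs(W[...,2]-z)<.006)
        if m.sum()>10: print(nm,topface(W,x,y,.04,z))
p=cv2.imread("pics/scene8.png");cv2.imwrite("pics/c8.png",cv2.resize(p[90:320,240:540],None,fx=2.5,fy=2.5))
E
python3 nav.py .454 -.076 .008 -10.2
```

```text
t: 26.15
tcp_pos: [0.5157, 0.1987, 0.1626]
tool_rot: [0.996, -0.091, -0.002, 0.001]
force: [0.3, 0.7, -0.3]
finger_gap: 1.002
t: 26.45
tcp_pos: [0.4934, 0.102, 0.1628]
tool_rot: [0.996, -0.092, -0.001, 0.001]
force: [-0.1, 0.8, 0.0]
finger_gap: 0.999
t: 26.75
tcp_pos: [0.4712, 0.0047, 0.163]
tool_rot: [0.996, -0.092, 0.0, 0.001]
force: [-0.1, 0.3, 0.2]
finger_gap: 1.0
t: 27.95
tcp_pos: [0.4507, -0.0759, 0.163]
tool_rot: [0.767, 0.642, 0.0, 0.0]
force: [0.2, -0.1, -0.4]
finger_gap: 0.999
top 4375 ((0.5428022742271423, 0.2989829480648041), (0.19956567883491516, 0.15239974856376648), 79.74073791503906) 0.07041169492909038 plane [-0.0007 -0.      0.0707]
cork (array([ 0.66627944, -0.07360438]), 0.028169581666588783, np.float64(0.02681725163907456), np.int64(185))
scene 3617 ((0.5438941121101379, 0.30017590522766113), (0.2016904652118683, 0.15551726520061493), 79.61249542236328) 0.06935330414811935 plane [-0.0012  0.0006  0.0697]
big (array([ 0.45416459, -0.07413758]), 0.02297971397638321, np.float64(0.0342156324051524), np.int64(255))
cork (array([ 0.66675198, -0.07339205]), 0.028781037777662277, np.float64(0.025997429591721573), np.int64(396))
t 28.1 tcp [ 0.4504 -0.0763  0.1629] psi -10.30 q1 -0.41 q6 -0.23 F [-1.1  0.3  0.6] gap 0.995 tilt 0.03deg
shift [0.009 0.034 1.549]
turn [ 0.0001 -0.     -0.0003]
```

View pics/c8.png

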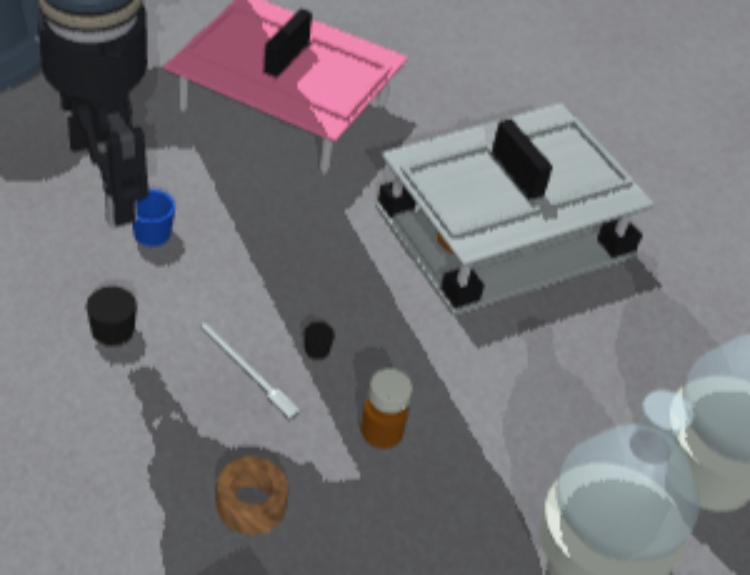

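The upper tray is seated, with all four pins down in the sockets: floor at 0.070 (expected 0.071), centre within about 1 mm, yaw -10.3°, level. Now the big stopper at crop (111,315).

```bash
python3 -m inch '[[-1,[0,0.03,0.4],[0,0,0]],[-1,[0,0.03,0.8],[0,0,0]],[-1,[0,0.03,1],[0,0,0]],[-1,[0,0.03,1],[0,0,0]]]'
python3 -m inch '[[-1,[0,0,0.2],[0,0,0]],[-1,[0,0,0.35],[0,0,0]],[-1,[0,0,0.45],[0,0,0]],[-1,[0,0,0.52],[0,0,0]],[-1,[0,0,0.52],[0,0,0]]]'
python3 nav.py .454 -.0757 .008 -10.2
```

```text
t: 28.45
tcp_pos: [0.4512, -0.0766, 0.0605]
tool_rot: [0.768, 0.641, -0.001, -0.003]
force: [0.3, -0.7, 0.5]
finger_gap: 0.994
t: 28.95
tcp_pos: [0.4528, -0.0776, 0.0107]
tool_rot: [0.767, 0.641, -0.0, -0.0]
force: [-0.1, -1.0, -0.0]
finger_gap: 0.996
t 28.9 tcp [ 0.4528 -0.0776  0.0107] psi -10.23 q1 -0.41 q6 -0.24 F [-0.1 -1.  -0. ] gap 0.996 tilt 0.01deg
shift [0.02  0.008 0.027]
turn [-0.     -0.     -0.0001]
```

```bash
python3 -m inch '[[-1,[0.02,0.01,0.02],[0,0,0]],[-1,[0.02,0.01,0.03],[0,0,0]],[0.9,[0.02,0.01,0.03],[0,0,0]],[0.9,[0.02,0.01,0.03],[0,0,0]],[0.9,[0.02,0.01,0.03],[0,0,0]],[0.9,[0.02,0.01,0.03],[0,0,0]],[0.9,[0.02,0.01,0.03],[0,0,0]],[0.9,[0.02,0.01,0.03],[0,0,0]],[0.9,[0.02,0.01,0.03],[0,0,0]],[0.9,[0.02,0.01,0.03],[0,0,0]]]' 35
python3 nav.py
python3 -m inch '[[0.9,[0,0,-0.2],[0,0,0]],[0.9,[0,0,-0.5],[0,0,0]],[0.9,[0,0,-0.9],[0,0,0]],[0.9,[0,0,-1],[0,0,0]],[0.9,[0,0,-1],[0,0,0]]]'
python3 -m inch '[[0.9,[0,0,-0.2],[0,0,0]],[0.9,[0,0,-0.5],[0,0,0]],[0.9,[0,0,-0.6],[0,0,0]],[0.9,[0,0,-0.6],[0,0,0]]]'
python3 nav.py .552 .3465 .165 -10.3
```

```text
t: 29.95
tcp_pos: [0.454, -0.0758, 0.0083]
tool_rot: [0.767, 0.641, 0.0, 0.0]
force: [-0.2, 1.3, 5.1]
finger_gap: 0.492
t 29.9 tcp [ 0.454  -0.0758  0.0083] psi -10.21 q1 -0.41 q6 -0.23 F [-0.2  1.3  5.1] gap 0.492 tilt 0.03deg
t: 30.45
tcp_pos: [0.455, -0.0762, 0.1092]
tool_rot: [0.767, 0.641, 0.001, 0.002]
force: [0.2, -0.1, -0.1]
finger_gap: 0.492
t: 30.85
tcp_pos: [0.4543, -0.0759, 0.1678]
tool_rot: [0.767, 0.641, 0.0, 0.001]
force: [0.5, 1.1, -1.2]
finger_gap: 0.491
t 30.9 tcp [ 0.4543 -0.0759  0.1678] psi -10.21 q1 -0.41 q6 -0.23 F [ 0.5  1.1 -1.2] gap 0.491 tilt 0.07deg
shift [4.331 0.213 0.027]
turn [0.0002 0.     0.0003]
```

```bash
python3 -m inch '[[0.9,[0.3,0.01,0],[0,0,0]],[0.9,[0.65,0.03,0],[0,0,0]],[0.9,[1,0.05,0],[0,0,0]],[0.9,[1,0.05,0],[0,0,0]]]'
python3 -m inch '[[0.9,[0.3,0.01,0],[0,0,0]],[0.9,[0.65,0.03,0],[0,0,0]],[0.9,[1,0.05,0],[0,0,0]],[0.9,[1,0.05,0],[0,0,0]]]'
python3 -m inch '[[0.9,[0.3,0.01,0],[0,0,0]],[0.9,[0.65,0.03,0],[0,0,0]],[0.9,[1,0.05,0],[0,0,0]],[0.9,[1,0.05,0],[0,0,0]]]'
python3 -m inch '[[0.9,[0.3,0.01,0],[0,0,0]],[0.9,[0.65,0.03,0],[0,0,0]],[0.9,[1,0.05,0],[0,0,0]],[0.9,[1,0.05,0],[0,0,0]]]'
python3 nav.py .552 .3465 .165 -10.3
```

```text
t: 31.25
tcp_pos: [0.4758, 0.025, 0.1658]
tool_rot: [0.766, 0.643, -0.001, -0.002]
force: [-0.3, -0.5, -0.9]
finger_gap: 0.486
t: 31.65
tcp_pos: [0.4993, 0.1218, 0.1661]
tool_rot: [0.766, 0.643, -0.0, -0.001]
force: [1.0, -1.0, -0.6]
finger_gap: 0.492
t: 32.05
tcp_pos: [0.5225, 0.2189, 0.1662]
tool_rot: [0.766, 0.643, 0.0, -0.0]
force: [0.0, -0.9, 0.2]
finger_gap: 0.488
t: 32.45
tcp_pos: [0.5453, 0.3161, 0.1663]
tool_rot: [0.766, 0.642, 0.0, -0.0]
force: [-0.7, -0.1, -0.6]
finger_gap: 0.491
t 32.5 tcp [0.5453 0.3161 0.1663] psi -10.07 q1 0.35 q6 0.52 F [-0.7 -0.1 -0.6] gap 0.491 tilt 0.04deg
shift [0.311 0.013 0.013]
turn [ 0.     -0.0001  0.0006]
```

```bash
python3 -m inch '[[0.9,[0.15,0,0],[0,0,0]],[0.9,[0.29,0.01,0],[0,0,0]],[0.9,[0.29,0.01,0],[0,0,0]],[0.9,[0.29,0.01,0.25],[0,0,0]],[0.9,[0.29,0.01,0.5],[0,0,0]],[0.9,[0.29,0.01,0.7],[0,0,0]],[0.9,[0.29,0.01,0.77],[0,0,0]],[0.9,[0.29,0.01,0.78],[0,0,0]],[0.9,[0.29,0.01,0.78],[0,0,0]]]'
python3 nav.py .552 .3465 .080 -10.3
```

```text
t: 33.35
tcp_pos: [0.5513, 0.3426, 0.0905]
tool_rot: [0.767, 0.641, 0.0, 0.0]
force: [0.5, 0.1, -1.1]
finger_gap: 0.492
t 33.4 tcp [0.5513 0.3426 0.0905] psi -10.22 q1 0.38 q6 0.56 F [ 0.5  0.1 -1.1] gap 0.492 tilt 0.06deg
shift [ 0.04  -0.     0.105]
turn [ 0.0002 -0.0001  0.0002]
```

```bash
python3 -m inch '[[0.9,[0.04,0,0.05],[0,0,0]],[0.9,[0.04,0,0.08],[0,0,0]],[0.9,[0.04,0,0.1],[0,0,0]],[0.9,[0.04,0,0.1],[0,0,0]],[0.9,[0.04,0,0.1],[0,0,0]]]'
python3 nav.py .552 .3465 .080 -10.3
```

```text
t: 33.85
tcp_pos: [0.5514, 0.3467, 0.0799]
tool_rot: [0.767, 0.641, 0.0, 0.0]
force: [0.5, 0.6, -0.6]
finger_gap: 0.49
t 33.9 tcp [0.5514 0.3467 0.0799] psi -10.20 q1 0.39 q6 0.57 F [ 0.5  0.6 -0.6] gap 0.490 tilt 0.01deg
shift [-0.001  0.006 -0.001]
turn [ 0.     -0.      0.0003]
```

```bash
python3 -m inch '[[0.2,[0,0,0],[0,0,0]],[-0.3,[0,0,0],[0,0,0]],[-0.7,[0,0,0],[0,0,0]],[-0.7,[0,0,0],[0,0,0]],[-0.7,[0,0,-0.05],[0,0,0]],[-0.8,[0,0,-0.3],[0,0,0]],[-1,[0,0,-0.8],[0,0,0]],[-1,[0,0,-1],[0,0,0]],[-1,[0,0,-1],[0,0,0]]]'
python3 nav.py .6663 -.0733 .17 -10.2
```

```text
t: 34.75
tcp_pos: [0.554, 0.3478, 0.1846]
tool_rot: [0.767, 0.641, 0.005, 0.001]
force: [0.8, 0.1, 0.5]
finger_gap: 0.997
t 34.8 tcp [0.554  0.3478 0.1846] psi -10.20 q1 0.39 q6 0.57 F [0.8 0.1 0.5] gap 0.997 tilt 0.54deg
shift [-3.946  1.849  0.141]
turn [ 0.0013 -0.0008 -0.    ]
```

```bash
python3 -m inch '[[-1,[-0.4,0.2,0],[0,0,0]],[-1,[-0.98,0.46,0],[0,0,0]],[-1,[-0.98,0.46,0],[0,0,0]],[-1,[-0.98,0.46,0],[0,0,0]]]'
python3 -m inch '[[-1,[-0.4,0.2,0],[0,0,0]],[-1,[-0.98,0.46,0],[0,0,0]],[-1,[-0.98,0.46,0],[0,0,0]],[-1,[-0.98,0.46,0],[0,0,0]]]'
python3 -m inch '[[-1,[-0.4,0.2,0],[0,0,0]],[-1,[-0.98,0.46,0],[0,0,0]],[-1,[-0.98,0.46,0],[0,0,0]],[-1,[-0.98,0.46,0],[0,0,0]]]'
python3 -m inch '[[-1,[-0.4,0.2,0],[0,0,0]],[-1,[-0.98,0.46,0],[0,0,0]],[-1,[-0.98,0.46,0],[0,0,0]],[-1,[-0.98,0.46,0],[0,0,0]],[-1,[-0.98,0.46,0],[0,0,0]]]'
python3 nav.py .6663 -.0733 .06 -10.2
python3 - <<'E'
from m import *
U=np.array([.5433,.2996]);th=np.radians(-10.3);M=np.array([[np.cos(th),-np.sin(th)],[np.sin(th),np.cos(th)]])
for n in("top","scene"):
    p,d,W=cloud(n); cv2.imwrite(f"pics/{n}9.png",p)
    m=near(W,.552,.3465,.04)&(abs(W[...,2]-.107)<.006)
    if m.sum()>10: c,r,z,k=topface(W,.552,.3465,.04,.107); print(n,c,r,z,k,(c-U)@M)
p=cv2.imread("pics/scene9.png");cv2.imwrite("pics/c9.png",cv2.resize(p[90:320,240:540],None,fx=2.5,fy=2.5))
E
```

```text
t: 35.15
tcp_pos: [0.5792, 0.2398, 0.1787]
tool_rot: [0.768, 0.64, -0.001, -0.001]
force: [0.8, 0.7, -0.1]
finger_gap: 1.002
t: 35.55
tcp_pos: [0.6073, 0.1368, 0.1792]
tool_rot: [0.768, 0.64, -0.0, -0.001]
force: [-0.6, 0.5, -0.9]
finger_gap: 1.005
t: 35.95
tcp_pos: [0.6353, 0.0331, 0.1794]
tool_rot: [0.768, 0.641, 0.0, -0.001]
force: [-0.4, 0.1, 0.2]
finger_gap: 1.002
t: 36.45
tcp_pos: [0.6621, -0.0687, 0.1794]
tool_rot: [0.767, 0.642, -0.0, -0.001]
force: [-0.3, 0.1, 0.2]
finger_gap: 1.004
t 36.5 tcp [ 0.6621 -0.0687  0.1794] psi -10.12 q1 -0.27 q6 -0.10 F [-0.3  0.1  0.2] gap 1.004 tilt 0.16deg
shift [-0.04   0.052  1.194]
turn [-0.0004 -0.0003  0.0002]
scene [0.5538671  0.34601447] 0.025070708245038986 0.10459823399025216 206 [0.0020978  0.04755592]
```

View pics/c9.png

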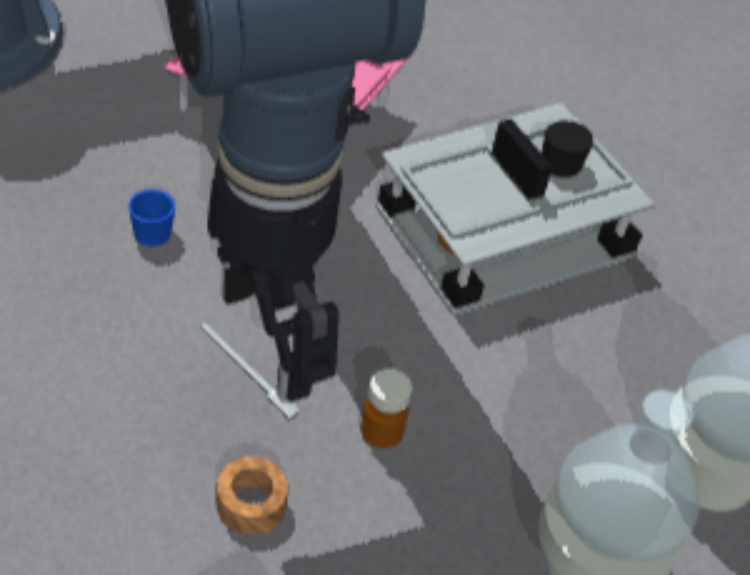

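The big stopper stands in the far upper bay at crop (567,148). Now the cork ring at crop (252,495).

```bash
python3 -m inch '[[-1,[-0.04,0.05,0.3],[0,0,0]],[-1,[-0.04,0.05,0.7],[0,0,0]],[-1,[-0.04,0.05,1],[0,0,0]],[-1,[-0.04,0.05,1],[0,0,0]],[-1,[-0.04,0.05,1],[0,0,0]]]'
python3 nav.py .6663 -.0733 .006 -10.2
```

```text
t: 37.05
tcp_pos: [0.6671, -0.075, 0.0799]
tool_rot: [0.767, 0.642, -0.0, -0.0]
force: [0.7, -1.5, 0.2]
finger_gap: 1.0
t 37.0 tcp [ 0.6671 -0.075   0.0799] psi -10.12 q1 -0.28 q6 -0.10 F [ 0.7 -1.5  0.2] gap 1.000 tilt 0.06deg
shift [ 0.015 -0.01   0.739]
turn [-0.0002 -0.0001  0.0002]
```

```bash
python3 -m inch '[[-1,[0.01,-0.01,0.25],[0,0,0]],[-1,[0.01,-0.01,0.5],[0,0,0]],[-1,[0.01,-0.01,0.65],[0,0,0]],[-1,[0.01,-0.01,0.72],[0,0,0]],[-1,[0.01,-0.01,0.74],[0,0,0]],[-1,[0.01,-0.01,0.74],[0,0,0]],[-1,[0.01,-0.01,0.74],[0,0,0]]]'
python3 nav.py .6663 -.0733 .005 -10.2
```

```text
t: 37.75
tcp_pos: [0.6674, -0.0757, 0.0071]
tool_rot: [0.767, 0.641, 0.001, 0.001]
force: [1.1, -0.5, -0.1]
finger_gap: 1.001
t 37.8 tcp [ 0.6674 -0.0757  0.0071] psi -10.21 q1 -0.28 q6 -0.10 F [ 1.1 -0.5 -0.1] gap 1.001 tilt 0.13deg
shift [ 0.022 -0.015  0.021]
turn [ 0.0004  0.     -0.    ]
```

```bash
python3 -m inch '[[-1,[0.02,-0.01,0.02],[0,0,0]],[-1,[0.02,-0.01,0.02],[0,0,0]],[0.9,[0.02,-0.01,0.02],[0,0,0]],[0.9,[0.02,-0.01,0.02],[0,0,0]],[0.9,[0.02,-0.01,0.02],[0,0,0]],[0.9,[0.02,-0.01,0.02],[0,0,0]],[0.9,[0.02,-0.01,0.02],[0,0,0]],[0.9,[0.02,-0.01,0.02],[0,0,0]],[0.9,[0.02,-0.01,0.02],[0,0,0]]]' 30
python3 nav.py
python3 -m inch '[[0.9,[0,0,-0.2],[0,0,0]],[0.9,[0,0,-0.5],[0,0,0]],[0.9,[0,0,-0.9],[0,0,0]],[0.9,[0,0,-1],[0,0,0]],[0.9,[0,0,-1],[0,0,0]]]'
python3 -m inch '[[0.9,[0,0,-0.2],[0,0,0]],[0.9,[0,0,-0.5],[0,0,0]],[0.9,[0,0,-0.6],[0,0,0]],[0.9,[0,0,-0.6],[0,0,0]]]'
python3 nav.py .5347 .2524 .165 -10.3
```

```text
t: 38.65
tcp_pos: [0.6661, -0.0734, 0.0041]
tool_rot: [0.767, 0.641, 0.0, 0.0]
force: [-0.0, 0.0, 4.5]
finger_gap: 0.638
t 38.6 tcp [ 0.6661 -0.0734  0.0041] psi -10.21 q1 -0.28 q6 -0.10 F [-0.   0.   4.5] gap 0.638 tilt 0.04deg
t: 39.15
tcp_pos: [0.6669, -0.0736, 0.1057]
tool_rot: [0.767, 0.641, 0.001, 0.002]
force: [1.2, -0.1, -0.6]
finger_gap: 0.632
t: 39.55
tcp_pos: [0.6662, -0.0734, 0.164]
tool_rot: [0.767, 0.641, 0.0, 0.001]
force: [-0.4, -0.5, -0.0]
finger_gap: 0.634
t 39.5 tcp [ 0.6662 -0.0734  0.164 ] psi -10.21 q1 -0.28 q6 -0.10 F [-0.4 -0.5 -0. ] gap 0.634 tilt 0.07deg
shift [ 2.973 -1.871 -0.013]
turn [0.0002 0.     0.0003]
```

```bash
python3 -m inch '[[0.9,[0.3,-0.2,0],[0,0,0]],[0.9,[0.65,-0.4,0],[0,0,0]],[0.9,[0.98,-0.62,0],[0,0,0]],[0.9,[0.98,-0.62,0],[0,0,0]]]'
python3 -m inch '[[0.9,[0.3,-0.2,0],[0,0,0]],[0.9,[0.65,-0.4,0],[0,0,0]],[0.9,[0.98,-0.62,0],[0,0,0]],[0.9,[0.98,-0.62,0],[0,0,0]]]'
python3 -m inch '[[0.9,[0.3,-0.2,0],[0,0,0]],[0.9,[0.65,-0.4,0],[0,0,0]],[0.9,[0.98,-0.62,0],[0,0,0]],[0.9,[0.98,-0.62,0],[0,0,0]],[0.9,[0.98,-0.62,0],[0,0,0]]]'
python3 nav.py .5347 .2524 .076 -10.3
python3 - <<'E'
from m import *
p,d,W=cloud("scene");cv2.imwrite("pics/c10.png",cv2.resize(p[60:260,340:560],None,fx=3,fy=3))
E
```

```text
t: 39.95
tcp_pos: [0.6173, 0.0389, 0.1609]
tool_rot: [0.766, 0.643, -0.003, -0.004]
force: [0.1, -0.1, -0.9]
finger_gap: 0.632
t: 40.35
tcp_pos: [0.5746, 0.1451, 0.1616]
tool_rot: [0.766, 0.643, -0.002, -0.002]
force: [-0.4, -0.5, -0.5]
finger_gap: 0.635
t: 40.85
tcp_pos: [0.5344, 0.2488, 0.1625]
tool_rot: [0.767, 0.642, -0.001, -0.0]
force: [-0.1, -0.6, -0.2]
finger_gap: 0.631
t 40.9 tcp [0.5344 0.2488 0.1625] psi -10.11 q1 0.25 q6 0.42 F [-0.1 -0.6 -0.2] gap 0.631 tilt 0.12deg
shift [ 0.037 -0.002  0.865]
turn [-0.0002  0.0002  0.0005]
```

View pics/c10.png

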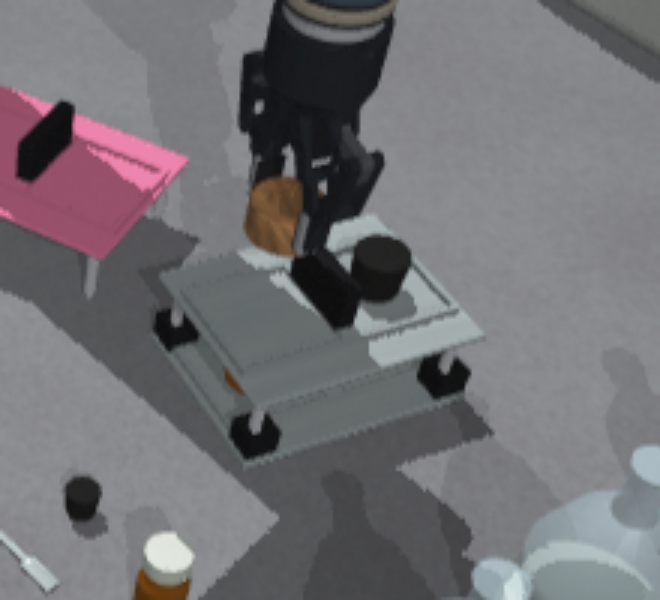

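The cork ring is held upright at crop (285,215), over its bay. Lower it.

```bash
python3 -m inch '[[0.9,[0.01,0,0.2],[0,0,0]],[0.9,[0.01,0,0.45],[0,0,0]],[0.9,[0.01,0,0.65],[0,0,0]],[0.9,[0.01,0,0.75],[0,0,0]],[0.9,[0.01,0,0.79],[0,0,0]],[0.9,[0.01,0,0.79],[0,0,0]],[0.9,[0.01,0,0.79],[0,0,0]]]'
python3 nav.py .5347 .2524 .076 -10.3
```

```text
t: 41.6
tcp_pos: [0.5359, 0.2498, 0.0856]
tool_rot: [0.767, 0.641, 0.001, 0.0]
force: [-0.4, -0.2, -1.6]
finger_gap: 0.634
t 41.6 tcp [0.5359 0.2498 0.0856] psi -10.23 q1 0.25 q6 0.43 F [-0.4 -0.2 -1.6] gap 0.634 tilt 0.09deg
shift [ 0.023 -0.016  0.096]
turn [ 0.0002 -0.0001  0.0002]
```

```bash
python3 -m inch '[[0.9,[0,0,0.04],[0,0,0]],[0.9,[0,0,0.07],[0,0,0]],[0.9,[0,0,0.09],[0,0,0]],[0.9,[0,0,0.09],[0,0,0]],[0.9,[0,0,0.09],[0,0,0]]]'
python3 nav.py .5347 .2524 .0755 -10.3
```

```text
t: 42.1
tcp_pos: [0.535, 0.2501, 0.0758]
tool_rot: [0.767, 0.641, -0.0, 0.0]
force: [0.6, -0.7, 0.6]
finger_gap: 0.636
t 42.1 tcp [0.535  0.2501 0.0758] psi -10.20 q1 0.25 q6 0.43 F [ 0.6 -0.7  0.6] gap 0.636 tilt 0.00deg
shift [ 0.022 -0.007  0.003]
turn [-0.      0.      0.0003]
```

```bash
python3 -m inch '[[0.1,[0,0,0],[0,0,0]],[-0.4,[0,0,0],[0,0,0]],[-0.8,[0,0,0],[0,0,0]],[-0.8,[0,0,0],[0,0,0]],[-0.8,[0,0,-0.05],[0,0,0]],[-0.8,[0,0,-0.3],[0,0,0]],[-1,[0,0,-0.8],[0,0,0]],[-1,[0,0,-1],[0,0,0]],[-1,[0,0,-1],[0,0,0]]]'
python3 -m inch '[[-1,[-0.5,0,-0.2],[0,0,0]],[-1,[-1,0,-0.4],[0,0,0]],[-1,[-1,0,-0.4],[0,0,0]]]'
python3 -m inch '[[-1,[-0.5,0,0],[0,0,0]],[-1,[-1,0,0],[0,0,0]],[-1,[-1,0,0],[0,0,0]]]'
python3 -m inch '[[-1,[-0.5,0,0],[0,0,0]],[-1,[-1,0,0],[0,0,0]],[-1,[-1,0,0],[0,0,0]]]'
python3 -m inch '[[-1,[-0.5,0,0],[0,0,0]],[-1,[-1,0,0],[0,0,0]],[-1,[-1,0,0],[0,0,0]],[-1,[-1,0,0],[0,0,0]],[-1,[-1,0,0],[0,0,0]]]'
python3 nav.py
python3 - <<'E'
from m import *
U=np.array([.5435,.2997]);th=np.radians(-10.3);M=np.array([[np.cos(th),-np.sin(th)],[np.sin(th),np.cos(th)]])
for n in("top","scene"):
    p,d,W=cloud(n); cv2.imwrite(f"pics/{n}11.png",p)
    m=near(W,.544,.3005,.15)&(abs(W[...,2]-.072)<.007);P=W[m]
    print(n,m.sum(),cv2.minAreaRect(P[:,:2].astype(np.float32)),np.median(P[:,2]),"plane",np.linalg.lstsq(np.c_[P[:,:2]-U,np.ones(len(P))],P[:,2],rcond=None)[0].round(4))
    for nm,x,y,z,r in(("stop",.552,.3465,.107,.03),("cork",.535,.2505,.099,.035),("tall",.6663,.057,.066,.03),("small",.567,.063,.025,.025)):
        m=near(W,x,y,r)&(abs(W[...,2]-z)<.006)
        if m.sum()>10: c,rr,zz,k=topface(W,x,y,r,z); P=W[m]; print(nm,c.round(4),round(rr,4),zz.round(4),k,((c-U)@M).round(4),np.linalg.lstsq(np.c_[P[:,:2]-c,np.ones(len(P))],P[:,2],rcond=None)[0].round(3))
p=cv2.imread("pics/scene11.png");cv2.imwrite("pics/c11.png",cv2.resize(p[90:270,340:540],None,fx=3.3,fy=3.3))
E
```

```text
t: 43.0
tcp_pos: [0.5376, 0.2508, 0.1801]
tool_rot: [0.767, 0.641, 0.004, 0.002]
force: [0.5, -0.7, 0.1]
finger_gap: 0.999
t: 43.3
tcp_pos: [0.5166, 0.1482, 0.2166]
tool_rot: [0.768, 0.64, -0.0, 0.001]
force: [1.1, 0.9, -0.1]
finger_gap: 0.998
t: 43.6
tcp_pos: [0.4983, 0.0489, 0.2149]
tool_rot: [0.769, 0.639, -0.001, -0.0]
force: [0.6, 0.4, -0.4]
finger_gap: 0.999
t: 43.9
tcp_pos: [0.4817, -0.0493, 0.2151]
tool_rot: [0.769, 0.639, -0.001, 0.0]
force: [1.2, -0.4, -0.2]
finger_gap: 0.999
t: 44.4
tcp_pos: [0.464, -0.1417, 0.2152]
tool_rot: [0.767, 0.642, 0.0, -0.001]
force: [-0.3, -0.6, -0.2]
finger_gap: 0.997
t 44.4 tcp [ 0.464  -0.1417  0.2152] psi -10.14 q1 -0.53 q6 -0.35 F [-0.3 -0.6 -0.2] gap 0.997 tilt 0.12deg
top 3758 ((0.5428823828697205, 0.298807293176651), (0.1998887062072754, 0.15244269371032715), 79.56646728515625) 0.07060502320369294 plane [ 0.0007 -0.0006  0.0709]
stop [0.5514 0.3446] 0.0225 0.106 252 [-0.0003  0.0455] [0.001 0.003 0.106]
cork [0.5343 0.2497] 0.0285 0.0977 285 [-0.0001 -0.0508] [ 0.006 -0.01   0.098]
tall [0.6663 0.0562] 0.0168 0.0654 137 [ 0.1643 -0.2176] [0.012 0.042 0.065]
small [0.5674 0.0632] 0.0132 0.0239 80 [ 0.0658 -0.2284] [ 0.017 -0.048  0.024]
scene 2850 ((0.5434460043907166, 0.30019068717956543), (0.20083104074001312, 0.15507684648036957), 79.66387939453125) 0.06948473038068198 plane [-0.0025 -0.0019  0.07  ]
stop [0.5535 0.346 ] 0.0237 0.1047 210 [0.0015 0.0473] [-0.003  0.017  0.105]
cork [0.5375 0.2519] 0.0296 0.0966 264 [ 0.0026 -0.0481] [-0.014 -0.004  0.097]
tall [0.6671 0.0571] 0.0172 0.0639 181 [ 0.165  -0.2166] [-0.016  0.005  0.064]
small [0.5674 0.0637] 0.0144 0.0231 100 [ 0.0657 -0.2279] [-0.048 -0.003  0.023]
```

View pics/c11.png

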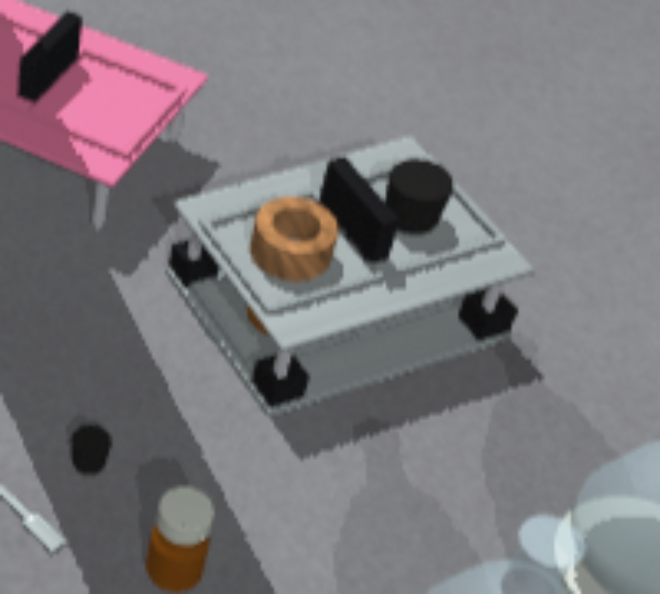

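View pics/top11.png

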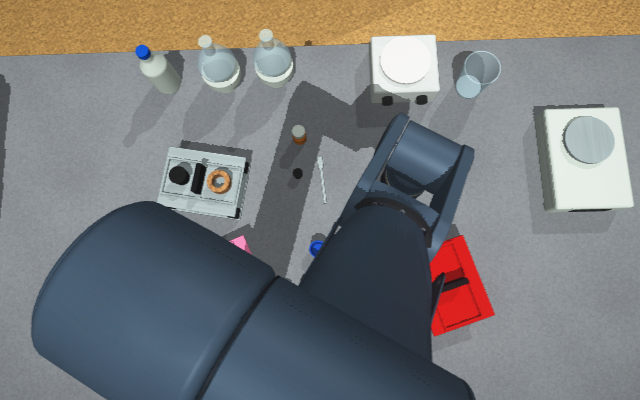

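Everything stands as required: cork ring at crop (294,237) and stopper at (419,195), flat in the two upper bays. The tray is seated and level, the tall jar and small stopper have not moved, and the robot is clear. Handing in.

```bash
python3 -c "
from station import *
print(sign_off())"
```

```text
the job is handed in; nothing more can be done
None
```

I made up both kits and handed the job in at about 44 s of the 138 s allowed. `sign_off` gives no verdict, so what follows is from my own measurements.

- **Lower tray:** The crucible and squat jar stood about 48 mm either side of centre, within about 1 mm of the long centre line. I measured this before the upper tray went on. After that the tray hides them, and only a little of the jar still showed, so I could not check them again.
- **Upper tray:** It is seated with its floor at about 0.0705 m (0.071 m expected). It sits within about 2 mm of the lower tray's centre, with yaw within about 0.3° and level. The pins went in with no noticeable force.
- **Upper bays:** The cork ring is at y of about -0.05 m and the big stopper at about +0.046 m. Both are flat, released and within 3 mm of the long centre line.
- **Left alone:** The tall jar and small stopper measure within about 1–2 mm of where they started.

**Disagreements:** the two cameras differ by 1–3 mm in position and about 1 mm in height, well inside the tolerances. After I put the crucible in, the arm hid it from the top camera, so that check used the scene camera only. A later top view agreed with it. No check failed.

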